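# Finish the water filter hook-up: screw the elbow to its mark and stow the spare couplings

## Robot

A 6-joint arm with a two-finger parallel gripper is mounted at the origin on the work surface. World frame = base frame: x ahead of the robot, y to its left, z up, the work surface at z = 0. Lengths are in m, angles in rad, forces in N, time in s.
With the tool pointing down it reaches from about 0.275 to 0.975 m from the base axis. Payload 8.4 kg.
Tool frame: the origin (TCP) lies on the front face of the gripper's body, between the roots of the fingers; the fingertips stand 88 mm ahead of it and the grasp point (between the pads) lies 69 mm ahead of it; z points along the fingers, y is the line along which they close (so a half turn about z gives the same grasp; the last joint's range is limited). The gripper opens to 92 mm and grips with 3 to 60 N. Pads are 20 mm wide; open, the fingers measure 128 mm over their backs; the gripper's body (75 mm by 189 mm) begins 69 mm behind the grasp point.
Start: joints at [-1.299, 0.353, 1.633, -0, 1.155, -0.002], TCP at [0.169, -0.602, 0.303] pointing down, gripper open.
Joint ranges: [-2.63, 2.63], [-0.92, 2.1], [0.06, 2.66], [-1.3, 4.44], [0, 2.69], [-3.02, 3.02]. Speed limits (rad/s): [2.22, 2.22, 2.79, 3.14, 3.14, 3.14].

## Interface

Orientations are given as a unit quaternion [w, x, y, z].
In Python, from bench import * gives the robot as it stands.
- The arm moves only by the tool carry_out, never from a script. Its argument "increments" is a list of rows, each an object with "slide": the shift along the tool's x, y, z in units of 12 cm (1.0 is 12 cm), a list of three; "roll": the turn about the tool's z in units of 180 degrees (1.0 is 180 degrees); "grip": the closure, from -1 (fully open) to 1 (shut), so that 0 is half open. In form: [{"slide": [dx, dy, dz], "roll": roll, "grip": grip}, ...]. A call has 1 to 12 rows; each row is the pose to reach, as a shift and turn from the pose commanded when the call began, along the tool's axes at that moment, turning the shorter way round; what a row does not reach only later rows make up. A row lasts 1/10 s, in which the tool goes at most 50 mm and 8.59 degrees, less where a joint would pass 70% of its speed; a pose out of reach is approached as far as the arm can. A call with a number of a shift or a turn outside -1 to 1 is refused whole. A call with a gripper value outside its range is refused whole. The fingers move at their own pace and stop on an object; "newtons" is the grip in N (left out, the last holds). Time passes only in rows, so rows that repeat a pose let the fingers close. It gives the time, the measured TCP pose, the force, the opening and the grip force at its end, in the units of the state.
- get_state(): the state, without advancing time (a new reading comes with each control period).
- snapshot(name): name is "side" or "top" or "wrist"; returns a dict with "img" (400x640x3 uint8, blue, green, red), "fx", "fy", "cx", "cy" (pixels), "extrinsics" (4x4, takes a point from camera to world coordinates). Camera axes: x right, y up, looking along -z (the intrinsics and any distortion apply to the point x, -y, -z); pixel columns grow to the right and rows downward; lengths in m; the calibration is good to about 2 mm. A picture is of the moment at which its call begins. There is no depth.
- close_job(): hands the job in; it is judged then, once.
Trained networks look in a picture, given as the dict that the camera call returned (one of the last four; its "shot" number tells which), for a name from the list of things; names that differ only in an ending like _2 or _b are one class to them, and where a whole thing is asked for, a point or a joint stands for the part that bears it (a point fixed in the world has none). Each returns a list of dicts, best first, with "confidence" (0 to 1); they miss things now and then, are a little off and sometimes report something else, mostly with a low value. They report only what shows in the picture. A call takes as long as a camera call. They do not tell look-alikes from the thing itself.
- recognise(picture, label): "centre" ([x, y, z] in m, in world coordinates, good to about 4 mm: the middle of the surface that is visible of it).
- masks_of(picture, label): "region" (400x640 bool, what is visible of it).
- landmark_of(picture, label): "centre" ([x, y, z] in m, in world coordinates, good to about 4 mm: a listed point, or the origin of a listed thing).
The state is a dict: "t": time; "joints": joint angles; "qvel": joint speeds; "tau": joint torques, N m; "eef_pos": TCP position; "tool_rot": TCP orientation; "force": force on the tool from outside, world axes, zero at the start; "ft_torque": the same for the moment, N m; "gripper_width": opening from 0.0 (shut) to 1.0 (fully open); "gripper_force": force on a finger pad.
Only numpy, scipy, OpenCV 4.12 (cv2) and the standard library are available. Lean on these libraries where they do the work, as an engineer would, in place of code of your own. Each camera call takes 0.05 s, during which the arm holds its last target. There are 200 camera calls.

## Task

Finish hooking up the water filter: screw the brass elbow down (clockwise seen from above) on its threaded stub until its outlet points along the steel pointer, and put away every spare straight coupling in the drawer of the grey parts chest. The drawer may or may not be locked - you only find out by pulling; if it is, turn the round black knob on the chest clockwise as far as it goes. Push the drawer fully shut at the end, and leave the brass tee and the tape roll out on the worktop where they are.

Things in the scene. Friction and masses are not known exactly. Their poses are not given: they have to be found in the camera images.
- manifold: fixed aluminium plate 140 x 140 x 20 mm with an upright threaded brass stub (25 mm diameter) at its centre; origin under its centre on the worktop, z up
- elbow (a joint): how far the elbow is screwed down, rad: 0 is just started, grows as the elbow turns clockwise seen from above, stop at 9. It starts between 0 and 0.8 and always needs 2.6 to 6 rad (never a full extra turn) until the outlet first reaches the pointer; it sinks 0.64 mm per rad. Turning it takes about 0.2 N m; it stays where it is left and cannot be lifted off
- elbow_grip (a point): a point on the elbow's vertical turning axis, at the height of the outlet's centre line, about 95 mm above the worktop. Here the elbow is a block 38 mm along the outlet direction, 30 mm wide across its two flat sides (parallel to the outlet) and 38 mm high, so its top is 19 mm above this point; grip the flats from above. Below the block (from 17 mm under this point) is a round barrel of 38 mm diameter. This point's x axis is the outlet direction
- elbow_outlet (a point): centre of the elbow's outlet mouth (a round flange 35 mm in diameter, 16 mm long), level with elbow_grip and 56 mm from it horizontally
- mark: flat steel pointer, fixed, 3 mm thick, lying on the manifold plate around the stub's foot. Origin on the stub's axis, x axis along the pointer: the outlet must end up above and along this direction
- mark_tip (a point): the pointer's tip, 89 mm from the stub's axis; 20 mm behind it a small upright fin stands 13 mm above the plate
- chest_front (a point): on the fixed grey steel parts chest (280 mm deep along x, 320 mm wide along y, 120 mm high, one drawer): middle of its top front edge, 120 mm above the worktop; the front faces the chest's own -x, roughly towards the robot, z up
- drawer (a joint): how far the drawer is pulled out along the chest's -x, m: 0 shut, stop at 0.18. Runs with about 2 N when free; when locked it gives only about 2 mm
- drawer_handle (a point): centre of the drawer's handle bar: a 12 x 12 mm square bar, 120 mm long along the chest's y, 42 mm clear of the drawer front, 35 mm below the chest's top and 85 mm above the worktop; it can be pinched from above at its middle (two posts join it to the front 52 mm either side). Moves with the drawer. Axes as the chest's
- drawer_floor (a point): centre of the drawer's inner floor, 46 mm above the worktop, moves with the drawer; axes as the chest's. Inside it measures 228 mm (x) by 282 mm (y), walls 49 mm high above the floor; the front panel's top is 62 mm above the floor. With the drawer shut its floor centre is 135 mm behind the chest's front edge, so with it fully out the part from -114 to about +45 mm along x is open from above
- knob_top (a point): centre of the top of the chest's lock knob: plain round black knob 40 mm in diameter and 30 mm high standing on the chest's top, near its front, on its -y side; axis vertical. It carries no mark and its position is not reported. It turns at most 1.4 rad in all; turned clockwise seen from above to its stop the drawer is free, turned fully the other way it is locked. It may be anywhere between at the start. Needs about 0.06 N m
- coupling1: spare straight brass coupling, loose, 90 mm long, lying down, 0.18 kg; round ends 26 mm thick, in its middle a square wrench collar 36 mm long, 34 x 34 mm, on a flat of which it lies. Origin: mid-length, on the flat it lies on at first, 17 mm from the centre line; x along its length, z from that flat to the centre line. Knocked, it may roll onto another flat. 2 to 4 of them are present
- coupling2: spare straight brass coupling, loose, 90 mm long, lying down, 0.18 kg; round ends 26 mm thick, in its middle a square wrench collar 36 mm long, 34 x 34 mm, on a flat of which it lies. Origin: mid-length, on the flat it lies on at first, 17 mm from the centre line; x along its length, z from that flat to the centre line. Knocked, it may roll onto another flat. 2 to 4 of them are present
- coupling3: spare straight brass coupling, loose, 90 mm long, lying down, 0.18 kg; round ends 26 mm thick, in its middle a square wrench collar 36 mm long, 34 x 34 mm, on a flat of which it lies. Origin: mid-length, on the flat it lies on at first, 17 mm from the centre line; x along its length, z from that flat to the centre line. Knocked, it may roll onto another flat. 2 to 4 of them are present
- coupling4: spare straight brass coupling, loose, 90 mm long, lying down, 0.18 kg; round ends 26 mm thick, in its middle a square wrench collar 36 mm long, 34 x 34 mm, on a flat of which it lies. Origin: mid-length, on the flat it lies on at first, 17 mm from the centre line; x along its length, z from that flat to the centre line. Knocked, it may roll onto another flat. 2 to 4 of them are present
- tee: bystander: brass tee lying flat, run 80 mm along its x, branch 45 mm to its +y, 36 mm thick and high; origin under where they cross. Not a spare: stays on the worktop
- tape: bystander: roll of paper tape lying flat, 84 mm in diameter, 30 mm high; origin under its centre. Stays on the worktop
Things that resemble listed ones, but are neither listed nor needed, are in the scene too. What is shaped like the manifold but orange is not meant. What is shaped like the coupling1 but white is not meant.

How it is judged:
On the way:
1. the drawer has been pulled open at least 120 mm (value of joint drawer above 0.12 m), for 0.2 s.
At the end, for the whole second after the job is handed in: The elbow has been screwed down so that its outlet points along the pointer (outlet centre within 8 mm sideways of the pointer's line, about 8 degrees); every coupling present lies at rest inside the drawer; the drawer is shut to within 8 mm (x of coupling1 in the frame of drawer_floor between -0.12 and 0.12 m and y of coupling1 in the frame of drawer_floor between -0.147 and 0.147 m and z of coupling1 in the frame of drawer_floor between -0.01 and 0.06 m and linear speed of each of coupling1, coupling2, coupling3, coupling4 below 0.03 m/s and x of coupling2 in the frame of drawer_floor between -0.12 and 0.12 m and y of coupling2 in the frame of drawer_floor between -0.147 and 0.147 m and z of coupling2 in the frame of drawer_floor between -0.01 and 0.06 m and x of coupling3 in the frame of drawer_floor between -0.12 and 0.12 m and y of coupling3 in the frame of drawer_floor between -0.147 and 0.147 m and z of coupling3 in the frame of drawer_floor between -0.01 and 0.06 m and x of coupling4 in the frame of drawer_floor between -0.12 and 0.12 m and y of coupling4 in the frame of drawer_floor between -0.147 and 0.147 m and z of coupling4 in the frame of drawer_floor between -0.01 and 0.06 m and y of elbow_outlet in the frame of mark between -0.008 and 0.008 m and x of elbow_outlet in the frame of mark above 0.03 m and value of joint elbow above 3 rad and value of joint drawer below 0.008 m); the robot touches nothing.
It fails at once if the tee is carried off or shoved far away (over 120 mm) (distance of tee from where it was at the start of the episode above 0.12 m).
It fails at once if the tape is carried off or shoved far away (over 120 mm) (distance of tape from where it was at the start of the episode above 0.12 m).
Of coupling1, coupling2, coupling3, coupling4 only 2 to 4 are there at a start; the rules pass over those that are not, and their reading is None.
At some moment in a run one of coupling1, coupling2, coupling3, coupling4 may be knocked a few centimetres aside while the robot is not near it.
Once in a run the grip may slacken for a moment while it holds something.
It also fails if it takes over 210 s, if anything falls off the work surface, if the arm or the gripper's body presses on something with over 40 N, if the wrist force passes 120 N, or if a joint passes its speed limit or range.

## Working session

There is one attempt and no reset: what is moved stays moved. The work goes in short steps, Python scripts to look and compute and a tool call to move; the robot and the scene stay as the last step left them, time stands still between calls to the robot, and variables do not carry over. Pictures are saved under pics/ and viewed, at most 14 in all, crops included, and the job is handed in when it is done.

Besides the shell and the picture viewer there is one more tool, called after ">>>" by a JSON object that holds its "api" and its "payload", one argument or row to a line. carry_out: Moves the arm, as the interface text tells. Shifts and turns lie within -1 to 1; 1 stands for 12 cm of shift or 180 degrees of turn. Its arguments: {"type":"object","properties":{"increments":{"type":"array"},"newtons":{"type":"number"}},"required":["increments"]}

```bash
mkdir -p pics; ls; cat > h.py <<'E'
from bench import *
import numpy as np, cv2
from scipy.spatial.transform import Rotation as R
def RT():
    s=get_state(); q=s["tool_rot"]; return s,R.from_quat([q[1],q[2],q[3],q[0]]).as_matrix(),np.array(s["eef_pos"])
def show(n=''):
    s,r,p=RT(); print(n,'t',round(s['t'],2),'tcp',p.round(4),'x',r[:,0].round(3),'y',r[:,1].round(3),'z',r[:,2].round(3),'w',round(s['gripper_width'],3),'gf',round(s['gripper_force'],1),'F',np.round(s['force'],1),'j',np.round(s['joints'],2))
def to(p,yaw=None):
    """units to move tcp to p, closing line (tool y) along world yaw"""
    s,r,e=RT(); d=r.T@(np.array(p)-e)/0.12
    a=None
    if yaw is not None:
        v=r.T@np.array([np.cos(yaw),np.sin(yaw),0]); a=np.arctan2(-v[0],v[1]); a=(a+np.pi/2)%np.pi-np.pi/2
        a=round(a/np.pi,4)
    print('slide',d.round(3),'roll',a)
def proj(pic,P):
    E=np.linalg.inv(pic['extrinsics']); c=E[:3,:3]@np.array(P)+E[:3,3]
    return pic['fx']*c[0]/-c[2]+pic['cx'], pic['fy']*-c[1]/-c[2]+pic['cy']
def unproj(pic,u,v,z):
    E=np.array(pic['extrinsics']); d=E[:3,:3]@np.array([(u-pic['cx'])/pic['fx'],-(v-pic['cy'])/pic['fy'],-1]); o=E[:3,3]
    return o+d*(z-o[2])/d[2]
E
python3 - <<'E'
from h import *
show()
for n in ['top','side']:
    p=snapshot(n); cv2.imwrite(f'pics/{n}0.png',p['img']); print(n,{k:v for k,v in p.items() if k not in('img',)})
    for l in ['elbow_grip','elbow_outlet','mark_tip','mark','manifold','chest_front','drawer_handle','knob_top','coupling1','tee','tape']:
        print(l,[(np.round(d['centre'],3).tolist(),round(d['confidence'],2),np.round(proj(p,d['centre'])).tolist()) for d in landmark_of(p,l)])
E
```

```text
pics
 t 0.0 tcp [ 0.1689 -0.6014  0.302 ] x [0.963 0.27  0.   ] y [ 0.27  -0.963 -0.001] z [-0.     0.001 -1.   ] w 1.0 gf 0.0 F [-0.3 -0.6 -0.7] j [-1.3   0.35  1.63  0.    1.16 -0.  ]
top {'fx': 380.46341351326384, 'fy': 380.46341351326384, 'cx': 320.81808433949743, 'cy': 197.00516757831468, 'extrinsics': array([[-0.00917911,  0.9941503 , -0.10761466,  0.38139693],
       [-0.99964254, -0.00642046,  0.02595305, -0.04141539],
       [ 0.0251103 ,  0.10781442,  0.99385387,  1.20028707],
       [ 0.        ,  0.        ,  0.        ,  1.        ]]), 'shot': 1}
elbow_grip [([0.492, -0.332, 0.092], 0.86, [410.0, 200.0]), ([0.284, -0.433, 0.097], 0.79, [448.0, 271.0])]
elbow_outlet [([0.548, -0.347, 0.095], 0.74, [414.0, 181.0]), ([0.337, -0.416, 0.097], 0.63, [441.0, 253.0])]
mark_tip [([0.424, -0.271, 0.019], 0.75, [385.0, 224.0])]
mark [([0.488, -0.332, 0.021], 0.81, [404.0, 203.0]), ([0.492, -0.331, 0.001], 0.33, [402.0, 202.0])]
manifold [([0.281, -0.431, -0.003], 0.74, [435.0, 269.0]), ([0.493, -0.331, -0.001], 0.71, [402.0, 202.0])]
chest_front [([0.597, 0.273, 0.122], 0.8, [201.0
[... 1171 characters left out ...]
01.0])]
mark [([0.495, -0.331, 0.021], 0.53, [347.0, 190.0])]
manifold [([0.281, -0.437, 0.002], 0.88, [419.0, 190.0]), ([0.493, -0.328, 0.0], 0.61, [347.0, 196.0])]
chest_front [([0.595, 0.275, 0.116], 0.59, [232.0, 281.0])]
drawer_handle [([0.542, 0.279, 0.086], 0.57, [257.0, 299.0])]
knob_top [([0.644, 0.175, 0.148], 0.62, [230.0, 236.0])]
coupling1 [([0.556, -0.037, -0.001], 0.95, [300.0, 245.0]), ([0.65, -0.308, 0.001], 0.81, [298.0, 192.0]), ([0.673, -0.021, 0.004], 0.75, [256.0, 239.0]), ([0.553, -0.164, -0.002], 0.68, [315.0, 221.0])]
tee [([0.43, -0.036, 0.001], 0.77, [346.0, 253.0])]
tape [([0.688, -0.157, -0.0], 0.93, [270.0, 214.0]), ([0.669, -0.023, -0.0], 0.38, [258.0, 240.0])]
```

View pics/top0.png

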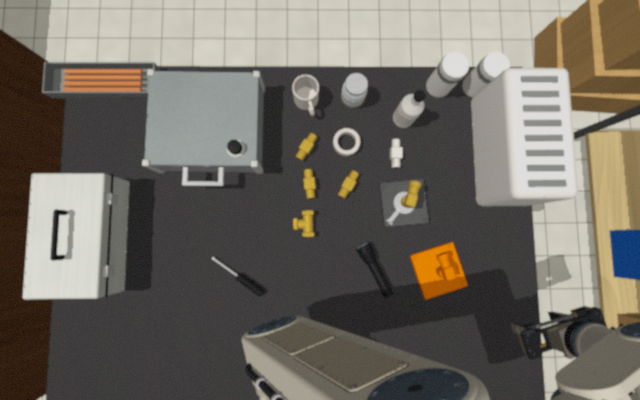

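View pics/side0.png

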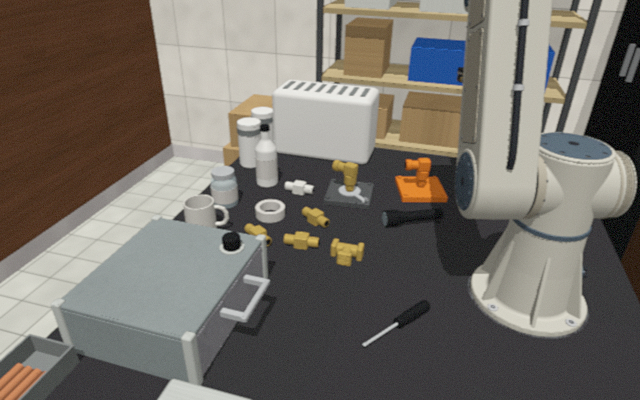

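The top picture shows three brass couplings (307,146), (310,183) and (348,183), with the tee at (307,223). The elbow on the dark plate is at (405,200), its outlet pointing up-right and the pointer down-left to (390,220). The orange plate at (440,270) and the white coupling at (396,152) are decoys. I'll do the elbow first, starting with j6 at about -1.9 so the full turn of about 205° fits in one go.

```bash
python3 - <<'E'
from h import *
to([0.493,-0.331,0.302],1.293)
E
```

```text
slide [ 3.21  -1.442  0.005] roll 0.1756
```

>>> {"api": "carry_out", "payload": {
  "increments": [
    {"slide": [0.4, -0.18, 0], "roll": 0, "grip": -1},
    {"slide": [0.8, -0.36, 0], "roll": 0, "grip": -1},
    {"slide": [0.8, -0.36, 0], "roll": 0, "grip": -1}
  ]
}}

```text
t: 1.5
eef_pos: [0.2526, -0.5313, 0.3026]
tool_rot: [-0.001, 0.99, 0.138, 0.001]
force: [-0.3, -0.0, -0.2]
gripper_width: 1.002
gripper_force: 0.0
```

>>> {"api": "carry_out", "payload": {
  "increments": [
    {"slide": [0.4, -0.18, 0], "roll": 0, "grip": -1},
    {"slide": [0.8, -0.36, 0], "roll": 0, "grip": -1},
    {"slide": [0.8, -0.36, 0], "roll": 0, "grip": -1}
  ]
}}

```text
t: 1.8
eef_pos: [0.3333, -0.4641, 0.3028]
tool_rot: [-0.0, 0.99, 0.138, 0.001]
force: [-0.6, -0.0, 0.2]
gripper_width: 1.003
gripper_force: 0.0
```

>>> {"api": "carry_out", "payload": {
  "increments": [
    {"slide": [0.4, -0.18, 0], "roll": 0, "grip": -1},
    {"slide": [0.8, -0.36, 0], "roll": 0, "grip": -1},
    {"slide": [0.8, -0.36, 0], "roll": 0, "grip": -1}
  ]
}}

```text
t: 2.1
eef_pos: [0.414, -0.397, 0.3028]
tool_rot: [-0.0, 0.99, 0.138, 0.001]
force: [-0.3, -0.4, 0.2]
gripper_width: 0.998
gripper_force: 0.0
```

>>> {"api": "carry_out", "payload": {
  "increments": [
    {"slide": [0.81, -0.36, 0], "roll": -0.5, "grip": -1},
    {"slide": [0.81, -0.36, 0], "roll": -0.5, "grip": -1},
    {"slide": [0.81, -0.36, 0], "roll": -0.5, "grip": -1},
    {"slide": [0.81, -0.36, 0], "roll": -0.5, "grip": -1},
    {"slide": [0.81, -0.36, 0], "roll": -0.5, "grip": -1},
    {"slide": [0.81, -0.36, 0], "roll": -0.5, "grip": -1},
    {"slide": [0.81, -0.36, 0], "roll": -0.5, "grip": -1},
    {"slide": [0.81, -0.36, 0], "roll": -0.5, "grip": -1},
    {"slide": [0.81, -0.36, 0], "roll": -0.5, "grip": -1},
    {"slide": [0.81, -0.36, 0], "roll": -0.5, "grip": -1},
    {"slide": [0.81, -0.36, 0], "roll": -0.5, "grip": -1},
    {"slide": [0.81, -0.36, 0], "roll": -0.5, "grip": -1}
  ]
}}

```text
t: 3.3
eef_pos: [0.4925, -0.3323, 0.3027]
tool_rot: [0.0, 0.604, 0.797, -0.0]
force: [0.5, -0.2, -0.1]
gripper_width: 0.998
gripper_force: 0.0
```

>>> {"api": "carry_out", "payload": {
  "increments": [
    {"slide": [0, 0, 0], "roll": -0.32, "grip": -1},
    {"slide": [0, 0, 0], "roll": -0.32, "grip": -1},
    {"slide": [0, 0, 0], "roll": -0.32, "grip": -1},
    {"slide": [0, 0, 0], "roll": -0.32, "grip": -1},
    {"slide": [0, 0, 0], "roll": -0.32, "grip": -1},
    {"slide": [0, 0, 0], "roll": -0.32, "grip": -1},
    {"slide": [0, 0, 0], "roll": -0.32, "grip": -1},
    {"slide": [0, 0, 0], "roll": -0.32, "grip": -1}
  ]
}}

```text
t: 4.1
eef_pos: [0.4928, -0.3319, 0.3027]
tool_rot: [-0.0, 0.146, 0.989, -0.0]
force: [0.3, -0.4, -0.4]
gripper_width: 1.0
gripper_force: 0.0
```

```bash
python3 - <<'E'
from h import *
show()
p=snapshot('wrist'); cv2.imwrite('pics/w1.png',p['img'])
for l in ['elbow_grip','elbow_outlet','mark_tip','mark']:
    print(l,[(np.round(d['centre'],4).tolist(),round(d['confidence'],2),np.round(proj(p,d['centre'])).tolist()) for d in landmark_of(p,l)])
p=snapshot('top')
print('coup',[(np.round(d['centre'],3).tolist(),round(d['confidence'],2)) for d in landmark_of(p,'coupling1')])
to([0.493,-0.331,0.172],1.293)
E
```

```text
t 4.1 tcp [ 0.4928 -0.3319  0.3027] x [-0.957  0.289  0.   ] y [ 0.289  0.957 -0.   ] z [-0. -0. -1.] w 1.0 gf 0.0 F [ 0.3 -0.4 -0.4] j [-0.6   0.31  1.7  -0.    1.13 -1.87]
elbow_grip [([0.493, -0.334, 0.0938], 0.76, [317.0, 196.0]), ([0.4316, -0.028, 0.0014], 0.69, [573.0, 42.0])]
elbow_outlet [([0.5422, -0.348, 0.0932], 0.97, [318.0, 247.0]), ([0.3351, -0.4237, 0.0983], 0.94, [153.0, 47.0])]
mark_tip [([0.4212, -0.2762, 0.0161], 0.87, [349.0, 102.0])]
mark [([0.4964, -0.3296, 0.0238], 0.8, [322.0, 182.0]), ([0.4235, -0.2752, 0.0215], 0.42, [351.0, 103.0])]
coup [([0.551, -0.157, 0.004], 0.79), ([0.672, -0.023, -0.001], 0.72), ([0.644, 0.174, 0.148], 0.58), ([0.653, -0.31, -0.001], 0.57), ([0.556, -0.035, 0.001], 0.5)]
slide [1.000e-03 2.000e-03 1.089e+00] roll -0.0049
```

View pics/w1.png

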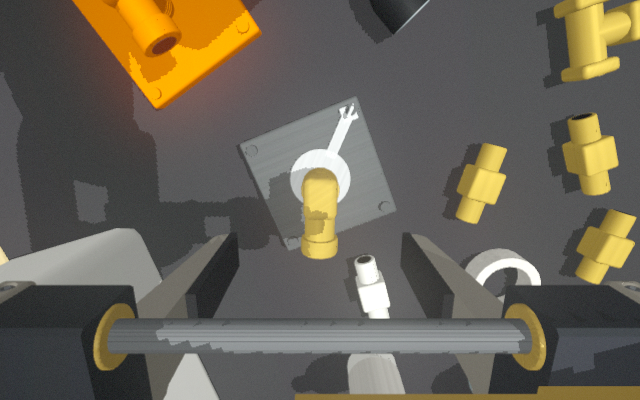

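The wrist picture shows the elbow with its outlet straight down the image, from (319,195) to (319,250). The fingers sit symmetrically either side, and the pointer runs from the disc at (321,178) to its tip at (348,104). I'll descend and grip.

```bash
python3 - <<'E'
from h import *
p=snapshot('wrist')
c=unproj(p,321,178,.023); t=unproj(p,348.5,103,.023); d=t-c
print(c,t,np.arctan2(d[1],d[0]),np.linalg.norm(d[:2]))
m=max(masks_of(p,'mark'),key=lambda d:d['confidence'])['region']
v,u=np.nonzero(m); P=np.array([unproj(p,a,b,.023) for a,b in zip(u,v)])[:,:2]
A=np.array([.493,-.332]); r=np.linalg.norm(P-A,axis=1); q=(P[(r>.055)&(r<.1)]-A); print(len(q),np.arctan2(*q.mean(0)[::-1]))
E
```

```text
[ 0.49203386 -0.3283308   0.023     ] [ 0.42280271 -0.27703944  0.023     ] 2.503959669866338 0.08616121217776856
317 2.435629747826054
```

>>> {"api": "carry_out", "payload": {
  "increments": [
    {"slide": [0, 0, 0.4], "roll": 0, "grip": -1},
    {"slide": [0, 0, 0.8], "roll": 0, "grip": -1},
    {"slide": [0, 0, 1], "roll": 0, "grip": -1},
    {"slide": [0, 0, 1], "roll": 0, "grip": -1}
  ]
}}

```text
t: 4.95
eef_pos: [0.4913, -0.3299, 0.1792]
tool_rot: [-0.003, 0.146, 0.989, 0.001]
force: [-0.2, 0.0, -1.2]
gripper_width: 1.001
gripper_force: 0.0
```

>>> {"api": "carry_out", "payload": {
  "increments": [
    {"slide": [0, 0, 0.09], "roll": 0, "grip": 0.5},
    {"slide": [0, 0, 0.09], "roll": 0, "grip": 1},
    {"slide": [0, 0, 0.09], "roll": 0, "grip": 1},
    {"slide": [0, 0, 0.09], "roll": 0, "grip": 1},
    {"slide": [0, 0, 0.09], "roll": 0, "grip": 1},
    {"slide": [0, 0, 0.09], "roll": 0, "grip": 1},
    {"slide": [0, 0, 0.09], "roll": 0, "grip": 1},
    {"slide": [0, 0, 0.09], "roll": 0, "grip": 1},
    {"slide": [0, 0, 0.09], "roll": 0, "grip": 1},
    {"slide": [0, 0, 0.09], "roll": 0, "grip": 1}
  ],
  "newtons": 50
}}

```text
t: 5.95
eef_pos: [0.4931, -0.3314, 0.172]
tool_rot: [0.0, 0.145, 0.989, -0.0]
force: [-0.3, -1.5, 2.3]
gripper_width: 0.322
gripper_force: 49.9
```

```bash
python3 - <<'E'
from h import *
show()
E
```

```text
t 5.95 tcp [ 0.4931 -0.3314  0.172 ] x [-0.958  0.288 -0.   ] y [ 0.288  0.958 -0.   ] z [ 0. -0. -1.] w 0.322 gf 49.9 F [-0.3 -1.5  2.3] j [-0.59  0.46  1.81 -0.    0.88 -1.87]
```

>>> {"api": "carry_out", "payload": {
  "increments": [
    {"slide": [0, 0, 0.001], "roll": 0.045, "grip": 1},
    {"slide": [0, 0, 0.002], "roll": 0.09, "grip": 1},
    {"slide": [0, 0, 0.002], "roll": 0.135, "grip": 1},
    {"slide": [0, 0, 0.003], "roll": 0.18, "grip": 1},
    {"slide": [0, 0, 0.004], "roll": 0.225, "grip": 1},
    {"slide": [0, 0, 0.005], "roll": 0.27, "grip": 1},
    {"slide": [0, 0, 0.005], "roll": 0.315, "grip": 1},
    {"slide": [0, 0, 0.006], "roll": 0.36, "grip": 1},
    {"slide": [0, 0, 0.007], "roll": 0.405, "grip": 1},
    {"slide": [0, 0, 0.008], "roll": 0.45, "grip": 1},
    {"slide": [0, 0, 0.009], "roll": 0.5, "grip": 1},
    {"slide": [0, 0, 0.009], "roll": 0.5, "grip": 1}
  ]
}}

```text
t: 7.15
eef_pos: [0.4928, -0.3316, 0.171]
tool_rot: [0.0, 0.803, 0.596, -0.0]
force: [-3.0, -3.3, 4.1]
gripper_width: 0.32
gripper_force: 49.9
```

>>> {"api": "carry_out", "payload": {
  "increments": [
    {"slide": [0, 0, 0.001], "roll": 0.045, "grip": 1},
    {"slide": [0, 0, 0.002], "roll": 0.09, "grip": 1},
    {"slide": [0, 0, 0.002], "roll": 0.135, "grip": 1},
    {"slide": [0, 0, 0.003], "roll": 0.18, "grip": 1},
    {"slide": [0, 0, 0.004], "roll": 0.225, "grip": 1},
    {"slide": [0, 0, 0.005], "roll": 0.27, "grip": 1},
    {"slide": [0, 0, 0.005], "roll": 0.315, "grip": 1},
    {"slide": [0, 0, 0.006], "roll": 0.36, "grip": 1},
    {"slide": [0, 0, 0.007], "roll": 0.405, "grip": 1},
    {"slide": [0, 0, 0.008], "roll": 0.45, "grip": 1},
    {"slide": [0, 0, 0.009], "roll": 0.5, "grip": 1},
    {"slide": [0, 0, 0.009], "roll": 0.5, "grip": 1}
  ]
}}

```text
t: 8.35
eef_pos: [0.4925, -0.3314, 0.1699]
tool_rot: [0.0, 0.989, -0.145, -0.001]
force: [-4.9, -2.3, 5.6]
gripper_width: 0.32
gripper_force: 49.9
```

>>> {"api": "carry_out", "payload": {
  "increments": [
    {"slide": [0, 0, 0.001], "roll": 0.045, "grip": 1},
    {"slide": [0, 0, 0.002], "roll": 0.09, "grip": 1},
    {"slide": [0, 0, 0.002], "roll": 0.125, "grip": 1},
    {"slide": [0, 0, 0.002], "roll": 0.125, "grip": 1},
    {"slide": [0, 0, 0.002], "roll": 0.125, "grip": 1},
    {"slide": [0, 0, 0.002], "roll": 0.125, "grip": -1},
    {"slide": [0, 0, 0.002], "roll": 0.125, "grip": -1},
    {"slide": [0, 0, 0.002], "roll": 0.125, "grip": -1},
    {"slide": [0, 0, 0.002], "roll": 0.125, "grip": -1},
    {"slide": [0, 0, 0.002], "roll": 0.125, "grip": -1}
  ]
}}

```text
t: 9.35
eef_pos: [0.4932, -0.3311, 0.1694]
tool_rot: [-0.0, 0.942, -0.335, -0.0]
force: [0.2, -0.0, 0.3]
gripper_width: 0.734
gripper_force: 0.0
```

>>> {"api": "carry_out", "payload": {
  "increments": [
    {"slide": [0, 0, -0.4], "roll": 0, "grip": -1},
    {"slide": [0, 0, -0.8], "roll": 0, "grip": -1},
    {"slide": [0, 0, -1], "roll": 0, "grip": -1},
    {"slide": [0, 0, -1], "roll": 0, "grip": -1},
    {"slide": [0, 0, -1], "roll": 0, "grip": -1}
  ]
}}

```text
t: 9.85
eef_pos: [0.4931, -0.3311, 0.2895]
tool_rot: [0.0, 0.942, -0.335, 0.0]
force: [-0.2, 0.3, -0.3]
gripper_width: 0.998
gripper_force: 0.0
```

```bash
python3 - <<'E'
from h import *
show()
p=snapshot('wrist'); cv2.imwrite('pics/w2.png',cv2.resize(p['img'][60:320,140:500],None,fx=2,fy=2))
for l in ['elbow_grip','elbow_outlet','mark_tip','mark']:
    print(l,[(np.round(d['centre'],4).tolist(),round(d['confidence'],2),np.round(proj(p,d['centre'])).tolist()) for d in landmark_of(p,l)[:2]])
E
```

```text
t 9.85 tcp [ 0.4931 -0.3311  0.2895] x [ 0.775 -0.632  0.001] y [-0.632 -0.775 -0.   ] z [ 0. -0. -1.] w 0.998 gf 0.0 F [-0.2  0.3 -0.3] j [-0.59  0.32  1.72  0.    1.11  1.66]
elbow_grip [([0.4962, -0.3353, 0.0949], 0.92, [321.0, 193.0])]
elbow_outlet [([0.3324, -0.4209, 0.0958], 0.82, [503.0, 269.0]), ([0.4481, -0.298, 0.0905], 0.74, [323.0, 255.0])]
mark_tip []
mark [([0.4922, -0.3302, 0.0236], 0.87, [320.0, 182.0])]
```

View pics/w2.png

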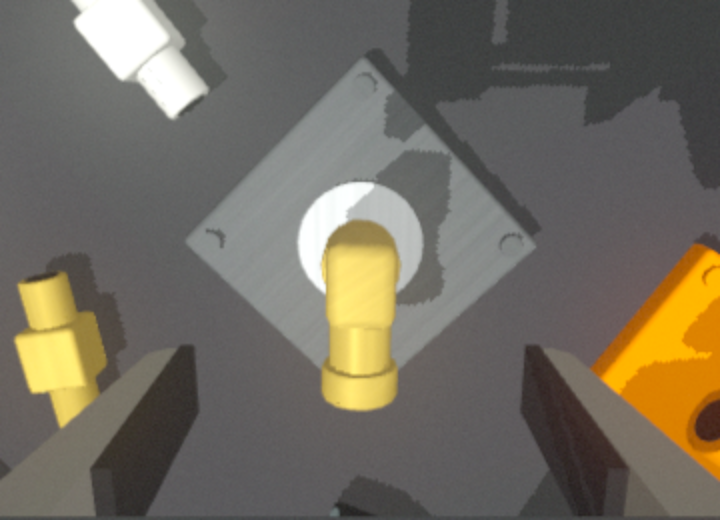

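The wrist crop shows the elbow with its outlet pointing straight down the image, from (360,250) to (360,400). The pointer is completely hidden beneath it, so the two are aligned. Next is the drawer.

>>> {"api": "carry_out", "payload": {
  "increments": [
    {"slide": [-0.28, -0.42, -0.1], "roll": 0, "grip": -1},
    {"slide": [-0.57, -0.84, -0.1], "roll": 0, "grip": -1},
    {"slide": [-0.57, -0.84, -0.1], "roll": 0, "grip": -1}
  ]
}}

```text
t: 10.4
eef_pos: [0.5034, -0.207, 0.3008]
tool_rot: [-0.0, 0.942, -0.335, -0.001]
force: [0.1, 0.0, 0.4]
gripper_width: 1.0
gripper_force: 0.0
```

>>> {"api": "carry_out", "payload": {
  "increments": [
    {"slide": [-0.28, -0.42, 0], "roll": 0, "grip": -1},
    {"slide": [-0.57, -0.84, 0], "roll": 0, "grip": -1},
    {"slide": [-0.57, -0.84, 0], "roll": 0, "grip": -1}
  ]
}}

```text
t: 10.7
eef_pos: [0.5141, -0.0853, 0.3007]
tool_rot: [-0.0, 0.942, -0.335, -0.001]
force: [-0.1, -0.3, 0.3]
gripper_width: 0.998
gripper_force: 0.0
```

>>> {"api": "carry_out", "payload": {
  "increments": [
    {"slide": [-0.28, -0.42, 0], "roll": 0, "grip": -1},
    {"slide": [-0.57, -0.84, 0], "roll": 0, "grip": -1},
    {"slide": [-0.57, -0.84, 0], "roll": 0, "grip": -1}
  ]
}}

```text
t: 11.0
eef_pos: [0.525, 0.0361, 0.3008]
tool_rot: [-0.0, 0.942, -0.335, -0.001]
force: [-0.6, 0.1, -0.3]
gripper_width: 0.997
gripper_force: 0.0
```

>>> {"api": "carry_out", "payload": {
  "increments": [
    {"slide": [-0.28, -0.42, 0], "roll": 0, "grip": -1},
    {"slide": [-0.57, -0.84, 0], "roll": 0, "grip": -1},
    {"slide": [-0.57, -0.84, 0], "roll": 0, "grip": -1}
  ]
}}

```text
t: 11.3
eef_pos: [0.5359, 0.1576, 0.3007]
tool_rot: [-0.0, 0.942, -0.335, -0.001]
force: [-0.1, 0.3, -0.2]
gripper_width: 1.005
gripper_force: 0.0
```

>>> {"api": "carry_out", "payload": {
  "increments": [
    {"slide": [-0.57, -0.84, 0], "roll": -0.5, "grip": -1},
    {"slide": [-0.57, -0.84, 0], "roll": -0.5, "grip": -1},
    {"slide": [-0.57, -0.84, 0], "roll": -0.5, "grip": -1},
    {"slide": [-0.57, -0.84, 0], "roll": -0.5, "grip": -1},
    {"slide": [-0.57, -0.84, 0], "roll": -0.5, "grip": -1},
    {"slide": [-0.57, -0.84, 0], "roll": -0.5, "grip": -1},
    {"slide": [-0.57, -0.84, 0], "roll": -0.5, "grip": -1},
    {"slide": [-0.57, -0.84, 0], "roll": -0.5, "grip": -1},
    {"slide": [-0.57, -0.84, 0], "roll": -0.5, "grip": -1},
    {"slide": [-0.57, -0.84, 0], "roll": -0.5, "grip": -1},
    {"slide": [-0.57, -0.84, 0], "roll": -0.5, "grip": -1}
  ]
}}

```text
t: 12.4
eef_pos: [0.5465, 0.2754, 0.3004]
tool_rot: [-0.0, 0.902, 0.431, -0.001]
force: [0.4, 0.8, 0.3]
gripper_width: 1.003
gripper_force: 0.0
```

>>> {"api": "carry_out", "payload": {
  "increments": [
    {"slide": [0, 0, 0], "roll": -0.218, "grip": -1},
    {"slide": [0, 0, 0], "roll": -0.218, "grip": -1},
    {"slide": [0, 0, 0], "roll": -0.218, "grip": -1},
    {"slide": [0, 0, 0], "roll": -0.218, "grip": -1},
    {"slide": [0, 0, 0], "roll": -0.218, "grip": -1},
    {"slide": [0, 0, 0], "roll": -0.218, "grip": -1}
  ]
}}

```text
t: 13.0
eef_pos: [0.5465, 0.2754, 0.3005]
tool_rot: [-0.0, 0.707, 0.708, -0.001]
force: [-0.2, -0.3, -0.6]
gripper_width: 1.001
gripper_force: 0.0
```

```bash
python3 - <<'E'
from h import *
show()
p=snapshot('wrist'); cv2.imwrite('pics/w3.png',p['img'])
for l in ['drawer_handle','chest_front','knob_top']:
    print(l,[(np.round(d['centre'],4).tolist(),round(d['confidence'],2),np.round(proj(p,d['centre'])).tolist()) for d in landmark_of(p,l)[:2]])
E
```

```text
t 13.0 tcp [0.5465 0.2754 0.3005] x [-0.002  1.    -0.001] y [ 1.     0.002 -0.001] z [-0.001 -0.001 -1.   ] w 1.001 gf 0.0 F [-0.2 -0.3 -0.6] j [0.46 0.34 1.66 0.   1.14 0.46]
drawer_handle [([0.5507, 0.2807, 0.0869], 0.61, [324.0, 189.0])]
chest_front [([0.5931, 0.2816, 0.1214], 0.83, [376.0, 198.0])]
knob_top []
```

View pics/w3.png

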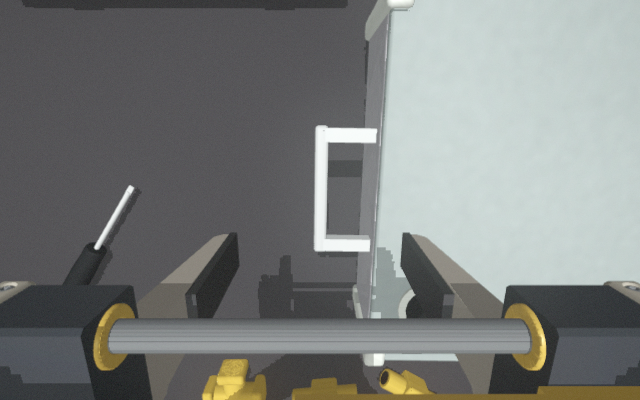

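The picture shows the handle bar from (321,128) to (320,248) and the chest's front edge on the right from (388,10) to (373,352), about 2° of yaw. I'll half-close first, since fully open fingers would hit the chest, then descend, pinch and pull.

>>> {"api": "carry_out", "payload": {
  "increments": [
    {"slide": [0.03, 0, 0.2], "roll": 0.01, "grip": 0.1},
    {"slide": [0.03, 0, 0.4], "roll": 0.01, "grip": 0.1},
    {"slide": [0.03, 0, 0.5], "roll": 0.01, "grip": 0.1},
    {"slide": [0.03, 0, 0.5], "roll": 0.01, "grip": 0.1},
    {"slide": [0.03, 0, 0.6], "roll": 0.01, "grip": 0.1},
    {"slide": [0.03, 0, 0.8], "roll": 0.01, "grip": 0.1},
    {"slide": [0.03, 0, 1], "roll": 0.01, "grip": 0.1},
    {"slide": [0.03, 0, 1], "roll": 0.01, "grip": 0.1}
  ],
  "newtons": 30
}}

```text
t: 14.0
eef_pos: [0.5456, 0.2784, 0.1792]
tool_rot: [-0.001, 0.718, 0.696, -0.002]
force: [-0.6, -0.5, 0.0]
gripper_width: 0.452
gripper_force: 0.0
```

>>> {"api": "carry_out", "payload": {
  "increments": [
    {"slide": [0, 0, 0.21], "roll": 0, "grip": 0.1},
    {"slide": [0, 0, 0.21], "roll": 0, "grip": 1},
    {"slide": [0, 0, 0.21], "roll": 0, "grip": 1},
    {"slide": [0, 0, 0.21], "roll": 0, "grip": 1},
    {"slide": [0, 0, 0.21], "roll": 0, "grip": 1},
    {"slide": [0, 0, 0.21], "roll": 0, "grip": 1}
  ]
}}

```text
t: 14.6
eef_pos: [0.5472, 0.2795, 0.1577]
tool_rot: [0.0, 0.718, 0.696, 0.001]
force: [-1.2, -0.8, 7.7]
gripper_width: 0.129
gripper_force: 30.0
```

>>> {"api": "carry_out", "payload": {
  "increments": [
    {"slide": [0, -0.03, 0], "roll": 0, "grip": 1},
    {"slide": [0, -0.06, 0], "roll": 0, "grip": 1},
    {"slide": [0, -0.09, 0], "roll": 0, "grip": 1},
    {"slide": [0, -0.09, 0], "roll": 0, "grip": 1}
  ]
}}

```text
t: 15.0
eef_pos: [0.5364, 0.2796, 0.1577]
tool_rot: [0.0, 0.718, 0.696, 0.001]
force: [-0.9, -1.0, 8.5]
gripper_width: 0.13
gripper_force: 30.0
```

```bash
python3 - <<'E'
from h import *
show()
E
```

```text
t 15.0 tcp [0.5364 0.2796 0.1577] x [0.03  1.    0.001] y [ 1.    -0.03   0.002] z [ 0.002  0.001 -1.   ] w 0.13 gf 30.0 F [-0.9 -1.   8.5] j [ 0.48  0.49  1.79 -0.    0.86  0.51]
```

The drawer is free. Pulling it out.

>>> {"api": "carry_out", "payload": {
  "increments": [
    {"slide": [0, -0.1, 0], "roll": 0, "grip": 1},
    {"slide": [0, -0.25, 0], "roll": 0, "grip": 1},
    {"slide": [0, -0.4, 0], "roll": 0, "grip": 1},
    {"slide": [0, -0.55, 0], "roll": 0, "grip": 1},
    {"slide": [0, -0.7, 0], "roll": 0, "grip": 1},
    {"slide": [0, -0.7, 0], "roll": 0, "grip": 1}
  ]
}}

```text
t: 15.6
eef_pos: [0.4504, 0.2812, 0.1576]
tool_rot: [0.0, 0.717, 0.697, -0.001]
force: [-1.6, -8.3, 13.5]
gripper_width: 0.125
gripper_force: 30.0
```

>>> {"api": "carry_out", "payload": {
  "increments": [
    {"slide": [0, -0.12, 0], "roll": 0, "grip": 1},
    {"slide": [0, -0.24, 0], "roll": 0, "grip": 1},
    {"slide": [0, -0.36, 0], "roll": 0, "grip": 1},
    {"slide": [0, -0.48, 0], "roll": 0, "grip": 1},
    {"slide": [0, -0.6, 0], "roll": 0, "grip": 1},
    {"slide": [0, -0.66, 0], "roll": 0, "grip": 1},
    {"slide": [0, -0.66, 0], "roll": 0, "grip": 1}
  ]
}}

```text
t: 16.3
eef_pos: [0.3716, 0.2826, 0.1575]
tool_rot: [0.001, 0.717, 0.697, -0.002]
force: [-1.6, -16.2, 23.2]
gripper_width: 0.125
gripper_force: 30.0
```

```bash
python3 - <<'E'
from h import *
show()
p=snapshot('side')
print('coup',[(np.round(d['centre'],3).tolist(),round(d['confidence'],2)) for d in landmark_of(p,'coupling1')])
print('han',[(np.round(d['centre'],3).tolist(),round(d['confidence'],2)) for d in landmark_of(p,'drawer_handle')])
print('fl',[(np.round(d['centre'],3).tolist(),round(d['confidence'],2)) for d in landmark_of(p,'drawer_floor')])
cv2.imwrite('pics/s2.png',p['img'])
E
```

```text
t 16.3 tcp [0.3716 0.2826 0.1575] x [ 0.029  1.    -0.004] y [ 1.    -0.029 -0.001] z [-0.001 -0.004 -1.   ] w 0.125 gf 30.0 F [ -1.6 -16.2  23.2] j [ 0.65  0.32  2.08 -0.    0.74  0.68]
coup [([0.651, -0.312, 0.003], 0.75), ([0.552, -0.16, -0.002], 0.73), ([0.556, -0.033, -0.001], 0.7), ([0.674, -0.022, 0.002], 0.62), ([0.597, 0.277, 0.115], 0.57), ([0.366, 0.279, 0.086], 0.55)]
han [([0.369, 0.276, 0.086], 0.66)]
fl [([0.552, 0.28, 0.05], 0.83), ([0.642, 0.177, 0.146], 0.24)]
```

View pics/s2.png

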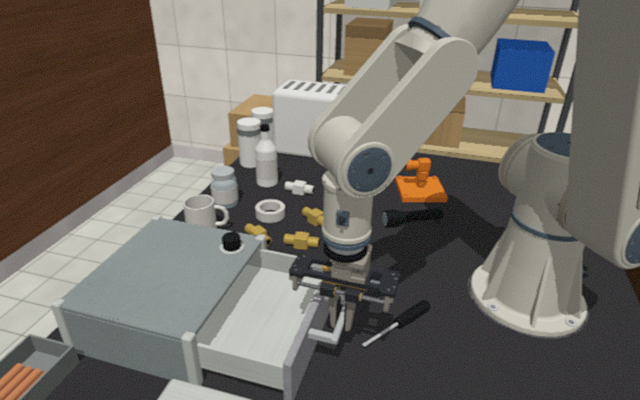

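The side picture shows the drawer open: its interior runs roughly (210,330) to (320,280), with the handle under the gripper at (330,330). The couplings haven't moved. I'll release, lift and measure the coupling orientations.

>>> {"api": "carry_out", "payload": {
  "increments": [
    {"slide": [0, 0, 0], "roll": 0, "grip": 0.1},
    {"slide": [0, 0, 0], "roll": 0, "grip": 0.1},
    {"slide": [0, 0, 0], "roll": 0, "grip": 0.1},
    {"slide": [0, 0, -0.2], "roll": 0, "grip": 0.1},
    {"slide": [0, 0, -0.6], "roll": 0, "grip": 0.1},
    {"slide": [0, 0, -1], "roll": 0, "grip": 0.1},
    {"slide": [0, 0, -1], "roll": 0, "grip": -1}
  ]
}}

```text
t: 17.2
eef_pos: [0.3751, 0.2864, 0.282]
tool_rot: [0.001, 0.718, 0.696, 0.005]
force: [0.1, 0.4, -0.4]
gripper_width: 0.513
gripper_force: 0.0
```

```bash
cat >> h.py <<'E'
def coups(p,z=.017):
    for d in masks_of(p,'coupling1'):
        m=d['region']; v,u=np.nonzero(m); c=cv2.mean(p['img'],m.astype('uint8'))[:3]
        P=np.array([unproj(p,a,b,z)[:2] for a,b in zip(u,v)])
        r=cv2.minAreaRect((P*1000).astype('float32')); w,V=np.linalg.eigh(np.cov(P.T)); 
        q=(P-P.mean(0))@V[:,1]
        print(round(d['confidence'],2),'px',u.mean().round(),v.mean().round(),'pos',P.mean(0).round(4),'rect',np.round(r[0]),np.round(r[1]),'yaw',round(np.arctan2(V[1,1],V[0,1]),3),'bgr',np.round(c))
E
python3 - <<'E'
from h import *
show()
p=snapshot('top'); coups(p)
for l in ['drawer_handle','drawer_floor']: print(l,[(np.round(d['centre'],3).tolist(),round(d['confidence'],2)) for d in landmark_of(p,l)])
coups(snapshot('side'))
E
```

```text
t 17.2 tcp [0.3751 0.2864 0.282 ] x [0.031 1.    0.006] y [ 0.999 -0.031  0.007] z [ 0.008  0.006 -1.   ] w 0.513 gf 0.0 F [ 0.1  0.4 -0.4] j [0.65 0.13 1.98 0.   1.02 0.68]
0.76 px 347.0 185.0 pos [ 0.5464 -0.1565] rect [ 547. -157.] [34. 89.] yaw 2.594 bgr [ 56. 147. 177.]
0.69 px 305.0 146.0 pos [ 0.6711 -0.0247] rect [673. -26.] [38. 91.] yaw 2.449 bgr [ 54. 141. 170.]
0.64 px 395.0 153.0 pos [ 0.648  -0.3107] rect [ 648. -310.] [38. 94.] yaw 3.12 bgr [182. 191. 194.]
0.59 px 306.0 173.0 pos [ 0.5848 -0.0267] rect [586. -26.] [92. 35.] yaw -2.915 bgr [ 57. 145. 174.]
drawer_handle [([0.373, 0.28, 0.081], 0.76), ([0.645, 0.173, 0.151], 0.62)]
drawer_floor [([0.558, 0.276, 0.048], 0.56)]
0.83 px 287.0 240.0 pos [ 0.5861 -0.0225] rect [586. -25.] [87. 73.] yaw -3.101 bgr [ 75. 142. 166.]
0.62 px 300.0 187.0 pos [ 0.6463 -0.3111] rect [ 646. -310.] [80. 99.] yaw 2.498 bgr [171. 178. 179.]
0.52 px 256.0 231.0 pos [ 0.6816 -0.0408] rect [671. -30.] [ 41. 115.] yaw 2.518 bgr [ 79. 143. 166.]
```

>>> {"api": "carry_out", "payload": {
  "increments": [
    {"slide": [-0.4, 0.3, 0], "roll": 0, "grip": -1},
    {"slide": [-0.85, 0.61, 0], "roll": 0, "grip": -1},
    {"slide": [-0.85, 0.61, 0], "roll": 0, "grip": -1}
  ]
}}

```text
t: 17.8
eef_pos: [0.4436, 0.178, 0.275]
tool_rot: [-0.0, 0.718, 0.696, -0.001]
force: [0.0, 0.6, -0.7]
gripper_width: 0.998
gripper_force: 0.0
```

>>> {"api": "carry_out", "payload": {
  "increments": [
    {"slide": [-0.4, 0.3, 0], "roll": 0, "grip": -1},
    {"slide": [-0.85, 0.61, 0], "roll": 0, "grip": -1},
    {"slide": [-0.85, 0.61, 0], "roll": 0, "grip": -1}
  ]
}}

```text
t: 18.1
eef_pos: [0.514, 0.0732, 0.275]
tool_rot: [-0.0, 0.718, 0.696, -0.001]
force: [0.2, 0.6, -0.4]
gripper_width: 1.001
gripper_force: 0.0
```

>>> {"api": "carry_out", "payload": {
  "increments": [
    {"slide": [-0.85, 0.61, 0], "roll": 0.418, "grip": -1},
    {"slide": [-0.85, 0.61, 0], "roll": 0.418, "grip": -1},
    {"slide": [-0.85, 0.61, 0], "roll": 0.418, "grip": -1},
    {"slide": [-0.85, 0.61, 0], "roll": 0.418, "grip": -1},
    {"slide": [-0.85, 0.61, 0], "roll": 0.418, "grip": -1},
    {"slide": [-0.85, 0.61, 0], "roll": 0.418, "grip": -1},
    {"slide": [-0.85, 0.61, 0], "roll": 0.418, "grip": -1},
    {"slide": [-0.85, 0.61, 0], "roll": 0.418, "grip": -1},
    {"slide": [-0.85, 0.61, 0], "roll": 0.418, "grip": -1},
    {"slide": [-0.85, 0.61, 0], "roll": 0.418, "grip": -1}
  ]
}}

```text
t: 19.1
eef_pos: [0.5824, -0.0282, 0.2748]
tool_rot: [-0.0, 0.994, 0.112, -0.001]
force: [-0.2, 0.2, 0.5]
gripper_width: 1.0
gripper_force: 0.0
```

```bash
python3 - <<'E'
from h import *
show()
p=snapshot('wrist'); coups(p); cv2.imwrite('pics/w4.png',p['img'])
print('coup',[(np.round(d['centre'],3).tolist(),round(d['confidence'],2)) for d in landmark_of(p,'coupling1')])
E
```

```text
t 19.1 tcp [ 0.5824 -0.0282  0.2748] x [ 0.975  0.223 -0.002] y [ 0.223 -0.975 -0.001] z [-0.003  0.    -1.   ] w 1.0 gf 0.0 F [-0.2  0.2  0.5] j [-0.05  0.32  1.75  0.    1.08  1.29]
0.85 px 434.0 226.0 pos [ 0.5623 -0.1612] rect [ 551. -157.] [49. 93.] yaw 2.427 bgr [ 48. 110. 130.]
0.67 px 318.0 174.0 pos [ 0.5907 -0.024 ] rect [589. -24.] [94. 36.] yaw -2.934 bgr [ 66. 154. 180.]
0.58 px 595.0 178.0 pos [ 0.6516 -0.311 ] rect [ 650. -311.] [61. 93.] yaw 3.125 bgr [161. 169. 168.]
coup [([0.593, -0.026, -0.002], 0.96), ([0.547, -0.153, -0.002], 0.87), ([0.677, -0.023, -0.004], 0.84), ([0.65, -0.311, -0.002], 0.71)]
```

View pics/w4.png

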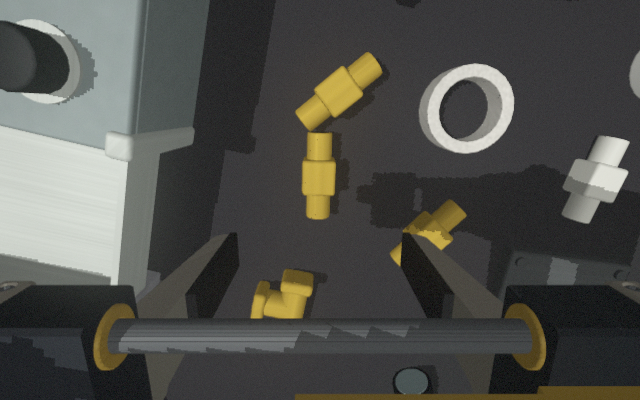

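The wrist picture shows coupling 1 upright at (318,176), centred between the fingers. Coupling 2 is just ahead at (340,90) and coupling 3 at (430,230). I'll grasp coupling 1.

>>> {"api": "carry_out", "payload": {
  "increments": [
    {"slide": [0.068, -0.012, 0.35], "roll": 0, "grip": -1},
    {"slide": [0.068, -0.012, 0.7], "roll": 0, "grip": -1},
    {"slide": [0.068, -0.012, 1], "roll": 0, "grip": -1},
    {"slide": [0.068, -0.012, 1], "roll": 0, "grip": -1}
  ],
  "newtons": 40
}}

```text
t: 19.65
eef_pos: [0.5874, -0.0247, 0.1517]
tool_rot: [-0.001, 0.993, 0.114, -0.004]
force: [-0.8, -0.2, -0.3]
gripper_width: 1.003
gripper_force: 0.0
```

>>> {"api": "carry_out", "payload": {
  "increments": [
    {"slide": [0, 0, 0.25], "roll": 0, "grip": -1},
    {"slide": [0, 0, 0.5], "roll": 0, "grip": -1},
    {"slide": [0, 0, 0.5], "roll": 0, "grip": 0.5},
    {"slide": [0, 0, 0.5], "roll": 0, "grip": 1},
    {"slide": [0, 0, 0.5], "roll": 0, "grip": 1},
    {"slide": [0, 0, 0.5], "roll": 0, "grip": 1},
    {"slide": [0, 0, 0.5], "roll": 0, "grip": 1},
    {"slide": [0, 0, 0.5], "roll": 0, "grip": 1},
    {"slide": [0, 0, 0.5], "roll": 0, "grip": 1}
  ]
}}

```text
t: 20.55
eef_pos: [0.5906, -0.0249, 0.0966]
tool_rot: [0.0, 0.994, 0.113, 0.0]
force: [-0.4, 0.1, -0.1]
gripper_width: 0.415
gripper_force: 0.0
```

>>> {"api": "carry_out", "payload": {
  "increments": [
    {"slide": [0, 0, -0.3], "roll": 0, "grip": 1},
    {"slide": [0, 0, -0.6], "roll": 0, "grip": 1},
    {"slide": [0, 0, -1], "roll": 0, "grip": 1},
    {"slide": [0, 0, -1], "roll": 0, "grip": 1}
  ]
}}

```text
t: 20.95
eef_pos: [0.5935, -0.0251, 0.2223]
tool_rot: [0.001, 0.994, 0.113, 0.005]
force: [0.9, -0.5, -1.4]
gripper_width: 0.366
gripper_force: 40.0
```

>>> {"api": "carry_out", "payload": {
  "increments": [
    {"slide": [0, 0, -0.4], "roll": 0, "grip": 1},
    {"slide": [0, 0, -0.4], "roll": 0, "grip": 1},
    {"slide": [0, 0, -0.4], "roll": 0, "grip": 1}
  ]
}}

```text
t: 21.25
eef_pos: [0.5907, -0.0249, 0.2645]
tool_rot: [0.0, 0.994, 0.113, 0.001]
force: [-0.3, -0.5, -1.7]
gripper_width: 0.362
gripper_force: 40.0
```

```bash
python3 - <<'E'
from h import *
show()
to([0.515,0.200,0.265],1.54)
E
```

```text
t 21.25 tcp [ 0.5907 -0.0249  0.2645] x [0.974 0.225 0.001] y [ 0.225 -0.974  0.   ] z [ 0.001 -0.    -1.   ] w 0.362 gf 40.0 F [-0.3 -0.5 -1.7] j [-0.04  0.34  1.75 -0.    1.06  1.3 ]
slide [-0.193 -1.968 -0.005] roll 0.082
```

>>> {"api": "carry_out", "payload": {
  "increments": [
    {"slide": [-0.03, -0.3, 0], "roll": 0, "grip": 1},
    {"slide": [-0.065, -0.65, 0], "roll": 0, "grip": 1},
    {"slide": [-0.096, -0.984, 0], "roll": 0, "grip": 1},
    {"slide": [-0.096, -0.984, 0], "roll": 0, "grip": 1}
  ]
}}

```text
t: 21.65
eef_pos: [0.5502, 0.0908, 0.262]
tool_rot: [-0.001, 0.993, 0.115, -0.002]
force: [-0.9, -0.8, -1.1]
gripper_width: 0.363
gripper_force: 40.0
```

>>> {"api": "carry_out", "payload": {
  "increments": [
    {"slide": [-0.03, -0.3, 0], "roll": 0, "grip": 1},
    {"slide": [-0.065, -0.65, 0], "roll": 0.04, "grip": 1},
    {"slide": [-0.096, -0.984, 0], "roll": 0.082, "grip": 1},
    {"slide": [-0.096, -0.984, 0], "roll": 0.082, "grip": 1},
    {"slide": [-0.096, -0.984, 0], "roll": 0.082, "grip": 1}
  ]
}}

```text
t: 22.15
eef_pos: [0.5144, 0.1999, 0.2628]
tool_rot: [0.001, 1.0, -0.014, -0.001]
force: [1.0, -0.7, -1.9]
gripper_width: 0.367
gripper_force: 40.0
```

>>> {"api": "carry_out", "payload": {
  "increments": [
    {"slide": [0, 0, 0.2], "roll": 0, "grip": 1},
    {"slide": [0, 0, 0.45], "roll": 0, "grip": 1},
    {"slide": [0, 0, 0.7], "roll": 0, "grip": 1},
    {"slide": [0, 0, 0.9], "roll": 0, "grip": 1},
    {"slide": [0, 0, 0.98], "roll": 0, "grip": 1},
    {"slide": [0, 0, 0.98], "roll": 0, "grip": 1}
  ]
}}

```text
t: 22.75
eef_pos: [0.5176, 0.198, 0.1476]
tool_rot: [0.0, 1.0, -0.015, 0.002]
force: [1.0, -5.0, 14.6]
gripper_width: 0.362
gripper_force: 40.0
```

>>> {"api": "carry_out", "payload": {
  "increments": [
    {"slide": [0, 0, 0], "roll": 0, "grip": -0.1},
    {"slide": [0, 0, 0], "roll": 0, "grip": -0.1},
    {"slide": [0, 0, 0], "roll": 0, "grip": -0.1},
    {"slide": [0, 0, -0.25], "roll": 0, "grip": -0.1},
    {"slide": [0, 0, -0.6], "roll": 0, "grip": -0.1},
    {"slide": [0, 0, -1], "roll": 0, "grip": -1},
    {"slide": [0, 0, -1], "roll": 0, "grip": -1}
  ]
}}

```text
t: 23.45
eef_pos: [0.5177, 0.2008, 0.2725]
tool_rot: [-0.002, 1.0, -0.015, 0.004]
force: [1.0, -0.0, 0.1]
gripper_width: 0.698
gripper_force: 0.0
```

```bash
python3 - <<'E'
from h import *
show()
p=snapshot('wrist'); coups(p); cv2.imwrite('pics/w5.png',p['img'])
print('coup',[(np.round(d['centre'],3).tolist(),round(d['confidence'],2)) for d in landmark_of(p,'coupling1')])
p=snapshot('top'); coups(p)
E
```

```text
t 23.45 tcp [0.5177 0.2008 0.2725] x [ 0.999 -0.03   0.009] y [-0.03  -1.    -0.004] z [ 0.009  0.003 -1.   ] w 0.698 gf 0.0 F [ 1.  -0.   0.1] j [ 0.37  0.27  1.82 -0.    1.04  1.97]
0.92 px 551.0 25.0 pos [ 0.6646 -0.0188] rect [667. -18.] [44. 77.] yaw 2.173 bgr [ 54. 132. 155.]
0.64 px 635.0 167.0 pos [ 0.5278 -0.1263] rect [ 531. -123.] [45. 12.] yaw -3.012 bgr [25. 60. 72.]
0.56 px 323.0 193.0 pos [0.5091 0.1984] rect [507. 199.] [ 42. 109.] yaw 3.116 bgr [ 84. 155. 177.]
coup [([0.519, 0.196, 0.048], 0.91), ([0.675, -0.023, -0.004], 0.9)]
0.67 px 348.0 184.0 pos [ 0.5508 -0.1585] rect [ 551. -158.] [32. 93.] yaw 2.619 bgr [ 47. 122. 149.]
0.65 px 305.0 147.0 pos [ 0.6703 -0.0246] rect [670. -25.] [41. 93.] yaw 2.451 bgr [ 54. 133. 161.]
0.51 px 395.0 153.0 pos [ 0.649  -0.3104] rect [ 648. -310.] [38. 94.] yaw 3.111 bgr [182. 190. 194.]
```

View pics/w5.png

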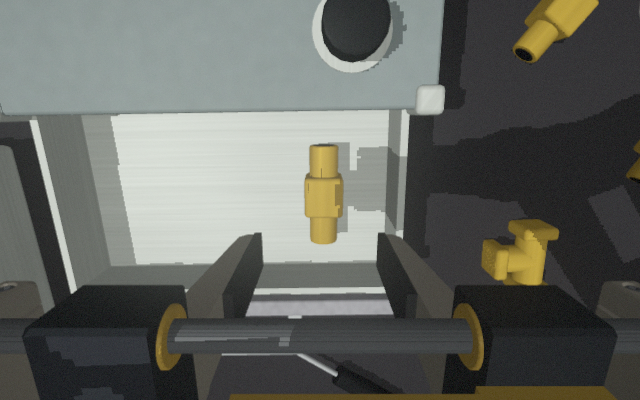

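The wrist picture shows coupling 1 lying flat in the drawer at (323,195), well inside the walls. Next is coupling 2.

>>> {"api": "carry_out", "payload": {
  "increments": [
    {"slide": [0.3, 0.4, -0.1], "roll": 0, "grip": -1},
    {"slide": [0.6, 0.8, -0.1], "roll": 0, "grip": -1},
    {"slide": [0.67, 0.92, -0.1], "roll": 0, "grip": -1},
    {"slide": [0.67, 0.92, -0.1], "roll": 0, "grip": -1}
  ]
}}

```text
t: 24.1
eef_pos: [0.5934, 0.0837, 0.277]
tool_rot: [0.001, 1.0, -0.017, -0.001]
force: [0.2, 0.4, 0.7]
gripper_width: 0.999
gripper_force: 0.0
```

>>> {"api": "carry_out", "payload": {
  "increments": [
    {"slide": [0.3, 0.4, 0], "roll": 0.04, "grip": -1},
    {"slide": [0.6, 0.8, 0], "roll": 0.08, "grip": -1},
    {"slide": [0.67, 0.92, 0], "roll": 0.12, "grip": -1},
    {"slide": [0.67, 0.92, 0], "roll": 0.16, "grip": -1},
    {"slide": [0.67, 0.92, 0], "roll": 0.21, "grip": -1},
    {"slide": [0.67, 0.92, 0], "roll": 0.21, "grip": -1},
    {"slide": [0.67, 0.92, 0], "roll": 0.21, "grip": -1}
  ]
}}

```text
t: 24.8
eef_pos: [0.6682, -0.025, 0.2775]
tool_rot: [0.0, 0.942, -0.336, -0.001]
force: [0.6, 0.2, 0.1]
gripper_width: 1.002
gripper_force: 0.0
```

```bash
python3 - <<'E'
from h import *
show()
p=snapshot('wrist'); coups(p)
l=[(np.round(d['centre'],3).tolist(),round(d['confidence'],2)) for d in landmark_of(p,'coupling1')];print(l)
E
```

```text
t 24.8 tcp [ 0.6682 -0.025   0.2775] x [ 0.774 -0.634 -0.002] y [-0.634 -0.774  0.001] z [-0.002  0.    -1.   ] w 1.002 gf 0.0 F [0.6 0.2 0.1] j [-0.04  0.44  1.56  0.    1.14  2.22]
0.86 px 572.0 23.0 pos [ 0.6354 -0.3071] rect [ 633. -302.] [71. 48.] yaw -2.715 bgr [183. 190. 189.]
0.74 px 315.0 176.0 pos [ 0.6754 -0.0248] rect [674. -23.] [35. 94.] yaw 2.464 bgr [ 93. 194. 220.]
0.69 px 483.0 187.0 pos [ 0.5511 -0.1576] rect [ 550. -157.] [46. 97.] yaw 2.639 bgr [ 86. 182. 208.]
0.66 px 242.0 392.0 pos [0.5158 0.2306] rect [517. 227.] [72. 31.] yaw 0.836 bgr [ 84. 147. 166.]
[([0.651, -0.311, -0.004], 0.93), ([0.676, -0.024, -0.003], 0.83), ([0.551, -0.156, -0.002], 0.72), ([0.523, 0.198, 0.047], 0.63)]
```

>>> {"api": "carry_out", "payload": {
  "increments": [
    {"slide": [0.03, -0.04, 0.35], "roll": 0, "grip": -1},
    {"slide": [0.03, -0.04, 0.7], "roll": 0, "grip": -1},
    {"slide": [0.03, -0.04, 1], "roll": 0, "grip": -1},
    {"slide": [0.03, -0.04, 1], "roll": 0, "grip": -1}
  ]
}}

```text
t: 25.35
eef_pos: [0.6715, -0.0238, 0.1537]
tool_rot: [0.001, 0.941, -0.338, -0.004]
force: [-0.2, 0.6, 0.1]
gripper_width: 0.999
gripper_force: 0.0
```

>>> {"api": "carry_out", "payload": {
  "increments": [
    {"slide": [0, 0, 0.25], "roll": 0, "grip": -1},
    {"slide": [0, 0, 0.52], "roll": 0, "grip": -1},
    {"slide": [0, 0, 0.52], "roll": 0, "grip": 1},
    {"slide": [0, 0, 0.52], "roll": 0, "grip": 1},
    {"slide": [0, 0, 0.52], "roll": 0, "grip": 1},
    {"slide": [0, 0, 0.52], "roll": 0, "grip": 1},
    {"slide": [0, 0, 0.52], "roll": 0, "grip": 1},
    {"slide": [0, 0, 0.52], "roll": 0, "grip": 1},
    {"slide": [0, 0, 0.52], "roll": 0, "grip": 1},
    {"slide": [0, 0, 0.52], "roll": 0, "grip": 1},
    {"slide": [0, 0, 0.52], "roll": 0, "grip": 1}
  ]
}}

```text
t: 26.45
eef_pos: [0.6747, -0.0243, 0.0965]
tool_rot: [0.0, 0.941, -0.339, 0.0]
force: [-0.9, 0.1, 3.0]
gripper_width: 0.368
gripper_force: 40.0
```

>>> {"api": "carry_out", "payload": {
  "increments": [
    {"slide": [0, 0, -0.3], "roll": 0, "grip": 1},
    {"slide": [0, 0, -0.6], "roll": 0, "grip": 1},
    {"slide": [0, 0, -1], "roll": 0, "grip": 1},
    {"slide": [0, 0, -1], "roll": 0, "grip": 1}
  ]
}}

```text
t: 26.85
eef_pos: [0.6779, -0.0244, 0.223]
tool_rot: [-0.002, 0.941, -0.338, 0.005]
force: [1.0, -0.2, -1.3]
gripper_width: 0.366
gripper_force: 40.0
```

>>> {"api": "carry_out", "payload": {
  "increments": [
    {"slide": [0, 0, -0.4], "roll": -0.05, "grip": 1},
    {"slide": [0, 0, -0.4], "roll": -0.1, "grip": 1},
    {"slide": [0, 0, -0.4], "roll": -0.15, "grip": 1},
    {"slide": [0, 0, -0.4], "roll": -0.2, "grip": 1},
    {"slide": [0, 0, -0.4], "roll": -0.2, "grip": 1}
  ]
}}

```text
t: 27.35
eef_pos: [0.6743, -0.0242, 0.2634]
tool_rot: [-0.0, 1.0, -0.03, -0.001]
force: [-0.5, 0.0, -1.8]
gripper_width: 0.363
gripper_force: 40.0
```

```bash
python3 - <<'E'
from h import *
show()
to([0.515,0.275,0.265],1.54)
E
```

```text
t 27.35 tcp [ 0.6743 -0.0242  0.2634] x [ 0.998 -0.059 -0.001] y [-0.059 -0.998  0.   ] z [-0.001  0.    -1.   ] w 0.363 gf 40.0 F [-0.5  0.  -1.8] j [-0.04  0.47  1.55  0.    1.12  1.59]
slide [-1.473 -2.41  -0.011] roll -0.009
```

>>> {"api": "carry_out", "payload": {
  "increments": [
    {"slide": [-0.2, -0.3, 0], "roll": 0, "grip": 1},
    {"slide": [-0.4, -0.6, 0], "roll": 0, "grip": 1},
    {"slide": [-0.49, -0.8, 0], "roll": 0, "grip": 1},
    {"slide": [-0.49, -0.8, 0], "roll": 0, "grip": 1}
  ]
}}

```text
t: 27.75
eef_pos: [0.6205, 0.0779, 0.2637]
tool_rot: [-0.0, 1.0, -0.032, -0.001]
force: [0.2, -0.5, -1.7]
gripper_width: 0.369
gripper_force: 40.0
```

>>> {"api": "carry_out", "payload": {
  "increments": [
    {"slide": [-0.2, -0.3, 0], "roll": 0, "grip": 1},
    {"slide": [-0.4, -0.6, 0], "roll": 0, "grip": 1},
    {"slide": [-0.49, -0.8, 0], "roll": 0, "grip": 1},
    {"slide": [-0.49, -0.8, 0], "roll": 0, "grip": 1}
  ]
}}

```text
t: 28.15
eef_pos: [0.5684, 0.1767, 0.264]
tool_rot: [-0.0, 1.0, -0.031, -0.0]
force: [0.8, -0.7, -0.8]
gripper_width: 0.369
gripper_force: 40.0
```

>>> {"api": "carry_out", "payload": {
  "increments": [
    {"slide": [-0.2, -0.3, 0], "roll": 0, "grip": 1},
    {"slide": [-0.4, -0.6, 0], "roll": 0, "grip": 1},
    {"slide": [-0.49, -0.81, 0], "roll": 0, "grip": 1},
    {"slide": [-0.49, -0.81, 0], "roll": 0, "grip": 1},
    {"slide": [-0.49, -0.81, 0], "roll": 0, "grip": 1}
  ]
}}

```text
t: 28.65
eef_pos: [0.5172, 0.2749, 0.264]
tool_rot: [0.0, 1.0, -0.031, 0.0]
force: [0.2, -0.6, -1.6]
gripper_width: 0.368
gripper_force: 40.0
```

>>> {"api": "carry_out", "payload": {
  "increments": [
    {"slide": [0, 0, 0.2], "roll": 0, "grip": 1},
    {"slide": [0, 0, 0.45], "roll": 0, "grip": 1},
    {"slide": [0, 0, 0.7], "roll": 0, "grip": 1},
    {"slide": [0, 0, 0.88], "roll": 0, "grip": 1},
    {"slide": [0, 0, 0.95], "roll": 0, "grip": 1},
    {"slide": [0, 0, 0.95], "roll": 0, "grip": 1}
  ]
}}

```text
t: 29.25
eef_pos: [0.5168, 0.274, 0.1492]
tool_rot: [0.001, 0.999, -0.032, -0.001]
force: [-1.4, 0.3, -0.8]
gripper_width: 0.368
gripper_force: 40.0
```

>>> {"api": "carry_out", "payload": {
  "increments": [
    {"slide": [0, 0, 0], "roll": 0, "grip": -0.1},
    {"slide": [0, 0, 0], "roll": 0, "grip": -0.1},
    {"slide": [0, 0, 0], "roll": 0, "grip": -0.1},
    {"slide": [0, 0, -0.25], "roll": 0, "grip": -0.1},
    {"slide": [0, 0, -0.6], "roll": 0, "grip": -0.1},
    {"slide": [0, 0, -1], "roll": 0, "grip": -1},
    {"slide": [0, 0, -1], "roll": 0, "grip": -1}
  ]
}}

```text
t: 29.95
eef_pos: [0.5195, 0.277, 0.2777]
tool_rot: [-0.003, 1.0, -0.031, 0.005]
force: [0.2, 0.0, -0.4]
gripper_width: 0.705
gripper_force: 0.0
```

```bash
python3 - <<'E'
from h import *
show()
p=snapshot('wrist'); coups(p,.06); cv2.imwrite('pics/w6.png',p['img'])
p=snapshot('top'); coups(p)
E
```

```text
t 29.95 tcp [0.5195 0.277  0.2777] x [ 0.998 -0.062  0.01 ] y [-0.062 -0.998 -0.006] z [ 0.01   0.005 -1.   ] w 0.705 gf 0.0 F [ 0.2  0.  -0.4] j [ 0.49  0.32  1.74 -0.    1.07  2.12]
0.57 px 324.0 196.0 pos [0.5177 0.275 ] rect [515. 275.] [37. 97.] yaw 3.11 bgr [ 86. 158. 180.]
0.55 px 406.0 188.0 pos [0.5203 0.1968] rect [518. 196.] [43. 97.] yaw 3.14 bgr [ 66. 120. 139.]
0.74 px 231.0 194.0 pos [0.5212 0.2076] rect [521. 207.] [88. 37.] yaw -3.133 bgr [ 55. 123. 148.]
0.65 px 348.0 185.0 pos [ 0.5466 -0.1571] rect [ 547. -158.] [36. 93.] yaw 2.603 bgr [ 55. 141. 170.]
0.59 px 205.0 204.0 pos [0.4908 0.2881] rect [490. 289.] [28. 31.] yaw 2.989 bgr [ 79. 149. 174.]
0.49 px 395.0 153.0 pos [ 0.6488 -0.3107] rect [ 649. -310.] [38. 91.] yaw 3.099 bgr [184. 193. 197.]
0.17 px 222.0 200.0 pos [0.5018 0.2338] rect [490. 293.] [329. 246.] yaw 1.723 bgr [174. 181. 181.]
```

View pics/w6.png

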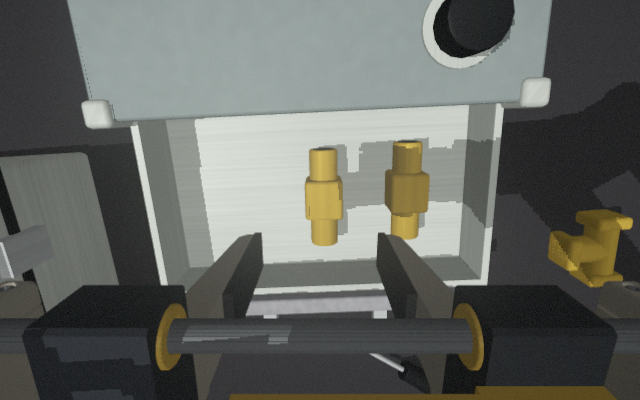

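The picture shows two couplings in the drawer, at (323,195) and (406,190). Next is coupling 3.

>>> {"api": "carry_out", "payload": {
  "increments": [
    {"slide": [0.06, 0.4, 0], "roll": 0, "grip": -1},
    {"slide": [0.12, 0.8, 0], "roll": 0, "grip": -1},
    {"slide": [0.125, 0.9, 0], "roll": 0, "grip": -1}
  ]
}}

```text
t: 30.45
eef_pos: [0.524, 0.1632, 0.2685]
tool_rot: [0.001, 0.999, -0.032, -0.002]
force: [-0.4, 0.8, 0.1]
gripper_width: 0.999
gripper_force: 0.0
```

>>> {"api": "carry_out", "payload": {
  "increments": [
    {"slide": [0.06, 0.4, 0], "roll": 0, "grip": -1},
    {"slide": [0.12, 0.8, 0], "roll": 0, "grip": -1},
    {"slide": [0.125, 0.9, 0], "roll": 0, "grip": -1}
  ]
}}

```text
t: 30.75
eef_pos: [0.5327, 0.0548, 0.269]
tool_rot: [0.001, 0.999, -0.032, -0.001]
force: [0.1, 0.2, -0.0]
gripper_width: 1.002
gripper_force: 0.0
```

>>> {"api": "carry_out", "payload": {
  "increments": [
    {"slide": [0.06, 0.4, 0], "roll": 0, "grip": -1},
    {"slide": [0.12, 0.8, 0], "roll": 0, "grip": -1},
    {"slide": [0.125, 0.9, 0], "roll": 0, "grip": -1}
  ]
}}

```text
t: 31.05
eef_pos: [0.5414, -0.0535, 0.2693]
tool_rot: [0.0, 0.999, -0.032, -0.001]
force: [0.2, -0.3, 0.5]
gripper_width: 0.999
gripper_force: 0.0
```

>>> {"api": "carry_out", "payload": {
  "increments": [
    {"slide": [0.06, 0.4, 0], "roll": 0.04, "grip": -1},
    {"slide": [0.12, 0.8, 0], "roll": 0.08, "grip": -1},
    {"slide": [0.125, 0.885, 0], "roll": 0.12, "grip": -1},
    {"slide": [0.125, 0.885, 0], "roll": 0.146, "grip": -1},
    {"slide": [0.125, 0.885, 0], "roll": 0.146, "grip": -1},
    {"slide": [0.125, 0.885, 0], "roll": 0.146, "grip": -1}
  ]
}}

```text
t: 31.65
eef_pos: [0.5497, -0.1567, 0.2696]
tool_rot: [-0.0, 0.967, -0.256, -0.001]
force: [-0.6, 0.0, 0.8]
gripper_width: 0.997
gripper_force: 0.0
```

```bash
python3 - <<'E'
from h import *
show()
p=snapshot('wrist'); coups(p)
l=[(np.round(d['centre'],3).tolist(),round(d['confidence'],2)) for d in landmark_of(p,'coupling1')];print(l)
E
```

```text
t 31.65 tcp [ 0.5497 -0.1567  0.2696] x [ 0.869 -0.495 -0.001] y [-0.495 -0.869 -0.   ] z [-0.001  0.001 -1.   ] w 0.997 gf 0.0 F [-0.6  0.   0.8] j [-0.28  0.31  1.78  0.    1.06  1.81]
0.93 px 416.0 25.0 pos [ 0.636  -0.3082] rect [ 637. -311.] [62. 43.] yaw -2.91 bgr [237. 240. 240.]
0.57 px 319.0 181.0 pos [ 0.5521 -0.1569] rect [ 551. -156.] [35. 93.] yaw 2.606 bgr [100. 205. 231.]
[([0.649, -0.309, -0.002], 0.78), ([0.547, -0.154, -0.001], 0.69)]
```

>>> {"api": "carry_out", "payload": {
  "increments": [
    {"slide": [0.01, -0.01, 0.35], "roll": 0, "grip": -1},
    {"slide": [0.01, -0.01, 0.7], "roll": 0, "grip": -1},
    {"slide": [0.01, -0.01, 1], "roll": 0, "grip": -1},
    {"slide": [0.01, -0.01, 1], "roll": 0, "grip": -1}
  ]
}}

```text
t: 32.2
eef_pos: [0.5486, -0.156, 0.1461]
tool_rot: [-0.0, 0.966, -0.257, -0.004]
force: [-0.6, -0.3, 0.2]
gripper_width: 1.002
gripper_force: 0.0
```

>>> {"api": "carry_out", "payload": {
  "increments": [
    {"slide": [0, 0, 0.25], "roll": 0, "grip": -1},
    {"slide": [0, 0, 0.45], "roll": 0, "grip": -1},
    {"slide": [0, 0, 0.45], "roll": 0, "grip": 1},
    {"slide": [0, 0, 0.45], "roll": 0, "grip": 1},
    {"slide": [0, 0, 0.45], "roll": 0, "grip": 1},
    {"slide": [0, 0, 0.45], "roll": 0, "grip": 1},
    {"slide": [0, 0, 0.45], "roll": 0, "grip": 1},
    {"slide": [0, 0, 0.45], "roll": 0, "grip": 1},
    {"slide": [0, 0, 0.45], "roll": 0, "grip": 1},
    {"slide": [0, 0, 0.45], "roll": 0, "grip": 1},
    {"slide": [0, 0, 0.45], "roll": 0, "grip": 1}
  ]
}}

```text
t: 33.3
eef_pos: [0.5514, -0.1573, 0.0965]
tool_rot: [0.0, 0.966, -0.258, 0.0]
force: [-0.9, 0.7, 3.3]
gripper_width: 0.369
gripper_force: 39.9
```

>>> {"api": "carry_out", "payload": {
  "increments": [
    {"slide": [0, 0, -0.3], "roll": 0, "grip": 1},
    {"slide": [0, 0, -0.6], "roll": 0, "grip": 1},
    {"slide": [0, 0, -1], "roll": 0, "grip": 1},
    {"slide": [0, 0, -1], "roll": 0, "grip": 1}
  ]
}}

```text
t: 33.7
eef_pos: [0.5542, -0.1581, 0.2219]
tool_rot: [0.0, 0.966, -0.258, 0.005]
force: [1.1, 0.6, -2.3]
gripper_width: 0.371
gripper_force: 39.9
```

>>> {"api": "carry_out", "payload": {
  "increments": [
    {"slide": [0, 0, -0.4], "roll": -0.05, "grip": 1},
    {"slide": [0, 0, -0.4], "roll": -0.1, "grip": 1},
    {"slide": [0, 0, -0.4], "roll": -0.15, "grip": 1},
    {"slide": [0, 0, -0.4], "roll": -0.15, "grip": 1},
    {"slide": [0, 0, -0.4], "roll": -0.15, "grip": 1}
  ]
}}

```text
t: 34.2
eef_pos: [0.5509, -0.1572, 0.2633]
tool_rot: [-0.0, 1.0, -0.026, -0.001]
force: [0.8, -0.2, -1.9]
gripper_width: 0.366
gripper_force: 39.9
```

```bash
python3 - <<'E'
from h import *
show()
to([0.515,0.350,0.265],1.54)
E
```

```text
t 34.2 tcp [ 0.5509 -0.1572  0.2633] x [ 0.999 -0.053 -0.001] y [-0.053 -0.999 -0.   ] z [-0.001  0.    -1.   ] w 0.366 gf 39.9 F [ 0.8 -0.2 -1.9] j [-0.28  0.31  1.78 -0.    1.04  1.34]
slide [-0.523 -4.205 -0.012] roll -0.007
```

>>> {"api": "carry_out", "payload": {
  "increments": [
    {"slide": [-0.05, -0.35, 0], "roll": 0, "grip": 1},
    {"slide": [-0.1, -0.7, 0], "roll": 0, "grip": 1},
    {"slide": [-0.105, -0.84, 0], "roll": 0, "grip": 1}
  ]
}}

```text
t: 34.5
eef_pos: [0.5427, -0.0534, 0.2634]
tool_rot: [-0.001, 1.0, -0.027, -0.001]
force: [-0.3, -0.8, -1.4]
gripper_width: 0.369
gripper_force: 39.9
```

>>> {"api": "carry_out", "payload": {
  "increments": [
    {"slide": [-0.05, -0.35, 0], "roll": 0, "grip": 1},
    {"slide": [-0.1, -0.7, 0], "roll": 0, "grip": 1},
    {"slide": [-0.105, -0.84, 0], "roll": 0, "grip": 1}
  ]
}}

```text
t: 34.8
eef_pos: [0.5353, 0.0481, 0.2635]
tool_rot: [-0.0, 1.0, -0.026, -0.001]
force: [-0.0, -0.5, -1.7]
gripper_width: 0.366
gripper_force: 39.9
```

>>> {"api": "carry_out", "payload": {
  "increments": [
    {"slide": [-0.05, -0.35, 0], "roll": 0, "grip": 1},
    {"slide": [-0.1, -0.7, 0], "roll": 0, "grip": 1},
    {"slide": [-0.105, -0.84, 0], "roll": 0, "grip": 1}
  ]
}}

```text
t: 35.1
eef_pos: [0.5279, 0.1495, 0.2636]
tool_rot: [-0.0, 1.0, -0.026, -0.001]
force: [0.2, -0.8, -2.1]
gripper_width: 0.368
gripper_force: 39.9
```

>>> {"api": "carry_out", "payload": {
  "increments": [
    {"slide": [-0.05, -0.35, 0], "roll": 0, "grip": 1},
    {"slide": [-0.1, -0.7, 0], "roll": 0, "grip": 1},
    {"slide": [-0.105, -0.84, 0], "roll": 0, "grip": 1}
  ]
}}

```text
t: 35.4
eef_pos: [0.5207, 0.2505, 0.2638]
tool_rot: [-0.0, 1.0, -0.025, -0.0]
force: [-0.6, -0.4, -2.2]
gripper_width: 0.365
gripper_force: 39.9
```

>>> {"api": "carry_out", "payload": {
  "increments": [
    {"slide": [-0.05, -0.35, 0], "roll": 0, "grip": 1},
    {"slide": [-0.1, -0.7, 0], "roll": 0, "grip": 1},
    {"slide": [-0.105, -0.84, 0], "roll": 0, "grip": 1},
    {"slide": [-0.105, -0.84, 0], "roll": 0, "grip": 1},
    {"slide": [-0.105, -0.84, 0], "roll": 0, "grip": 1}
  ]
}}

```text
t: 35.9
eef_pos: [0.5136, 0.3482, 0.2636]
tool_rot: [0.001, 1.0, -0.025, -0.0]
force: [-0.3, -0.3, -2.3]
gripper_width: 0.364
gripper_force: 39.9
```

>>> {"api": "carry_out", "payload": {
  "increments": [
    {"slide": [0, 0, 0.2], "roll": 0, "grip": 1},
    {"slide": [0, 0, 0.45], "roll": 0, "grip": 1},
    {"slide": [0, 0, 0.7], "roll": 0, "grip": 1},
    {"slide": [0, 0, 0.88], "roll": 0, "grip": 1},
    {"slide": [0, 0, 0.95], "roll": 0, "grip": 1},
    {"slide": [0, 0, 0.95], "roll": 0, "grip": 1}
  ]
}}

```text
t: 36.5
eef_pos: [0.5134, 0.3476, 0.1494]
tool_rot: [0.001, 1.0, -0.026, -0.001]
force: [0.1, 0.6, -0.9]
gripper_width: 0.366
gripper_force: 39.9
```

>>> {"api": "carry_out", "payload": {
  "increments": [
    {"slide": [0, 0, 0], "roll": 0, "grip": -0.1},
    {"slide": [0, 0, 0], "roll": 0, "grip": -0.1},
    {"slide": [0, 0, 0], "roll": 0, "grip": -0.1},
    {"slide": [0, 0, -0.25], "roll": 0, "grip": -0.1},
    {"slide": [0, 0, -0.6], "roll": 0, "grip": -0.1},
    {"slide": [0, 0, -1], "roll": 0, "grip": 0},
    {"slide": [0, 0, -1], "roll": 0, "grip": 0},
    {"slide": [0, 0, -1], "roll": 0, "grip": 0}
  ]
}}

```text
t: 37.3
eef_pos: [0.5141, 0.3497, 0.2723]
tool_rot: [-0.001, 1.0, -0.025, 0.002]
force: [-0.6, -0.2, -0.8]
gripper_width: 0.497
gripper_force: 0.0
```

```bash
python3 - <<'E'
from h import *
show()
p=snapshot('wrist'); coups(p,.06)
p=snapshot('top'); coups(p); cv2.imwrite('pics/t3.png',p['img'])
print([(np.round(d['centre'],3).tolist(),round(d['confidence'],2)) for d in landmark_of(p,'drawer_handle')])
to([0.372,.281,.27],0)
E
```

```text
t 37.3 tcp [0.5141 0.3497 0.2723] x [ 0.999 -0.05   0.003] y [-0.05  -0.999 -0.002] z [ 0.003  0.002 -1.   ] w 0.497 gf 0.0 F [-0.6 -0.2 -0.8] j [0.59 0.38 1.67 0.   1.09 2.22]
0.9 px 488.0 180.0 pos [0.5199 0.1956] rect [518. 195.] [50. 95.] yaw -3.138 bgr [ 57. 113. 131.]
0.9 px 403.0 186.0 pos [0.5176 0.2735] rect [515. 273.] [42. 95.] yaw 3.124 bgr [ 68. 125. 144.]
0.83 px 321.0 194.0 pos [0.5135 0.349 ] rect [511. 349.] [37. 96.] yaw 3.069 bgr [ 87. 162. 184.]
0.72 px 231.0 193.0 pos [0.5236 0.2069] rect [523. 207.] [91. 37.] yaw 3.108 bgr [ 58. 120. 144.]
0.69 px 395.0 153.0 pos [ 0.6489 -0.3106] rect [ 648. -310.] [38. 94.] yaw 3.111 bgr [185. 194. 197.]
0.52 px 205.0 195.0 pos [0.5184 0.2876] rect [520. 288.] [97. 43.] yaw 3.084 bgr [ 67. 127. 150.]
[([0.375, 0.282, 0.084], 0.57), ([0.519, 0.276, 0.05], 0.56), ([0.642, 0.173, 0.149], 0.37)]
slide [-1.145  0.624 -0.007] roll 0.4842
```

View pics/t3.png

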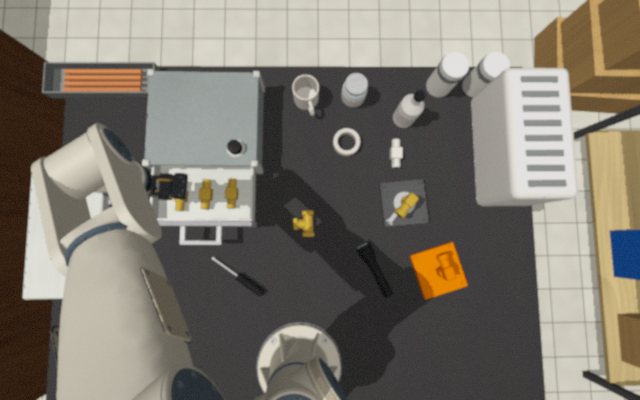

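The top picture shows all three couplings in the drawer around (180–232,195). None is left on the table, and the tee and tape are untouched. I'll zoom in on the elbow to verify it.

```bash
python3 - <<'E'
from h import *
p=snapshot('top'); cv2.imwrite('pics/t3c.png',cv2.resize(p['img'][165:245,360:460],None,fx=6,fy=6,interpolation=cv2.INTER_CUBIC))
for l in ['elbow_grip','elbow_outlet','mark_tip']:
    print(l,[(np.round(d['centre'],4).tolist(),round(d['confidence'],2)) for d in landmark_of(p,l)[:2]])
E
```

```text
elbow_grip [([0.2824, -0.4335, 0.0936], 0.77), ([0.4897, -0.3279, 0.0909], 0.7)]
elbow_outlet [([0.3346, -0.4127, 0.0957], 0.82), ([0.4509, -0.2954, 0.0911], 0.78)]
mark_tip [([0.4239, -0.2732, 0.0189], 0.44)]
```

View pics/t3c.png

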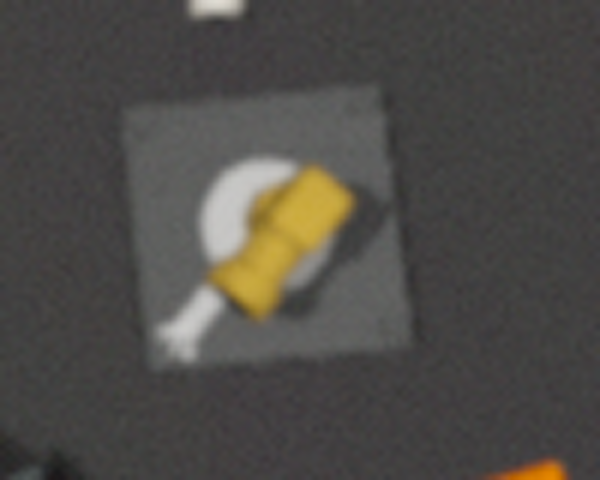

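```bash
python3 - <<'E'
from h import *
p=snapshot('top')
f=lambda a,b,z:unproj(p,360+(a+.5)/6-.5,165+(b+.5)/6-.5,z)
ang=lambda a,b:np.degrees(np.arctan2(*(b-a)[:2][::-1]))
c=f(262,220,.023);t=f(178,340,.023);print(c,t,ang(c,t),ang(np.array([.493,-.3313,0]),t))
b=f(333,184,.112);m=f(236,297,.106);print(b,m,ang(b,m),ang(np.array([.493,-.3313,0]),m))
e1=ang(f(355,203,.112),f(305,255,.112));print(e1)
E
```

```text
[ 0.49385854 -0.32986244  0.023     ] [ 0.4317544  -0.28408477  0.023     ] 143.6056536914399 142.3707863179425
[ 0.50258781 -0.34311564  0.112     ] [ 0.44869843 -0.29568945  0.106     ] 138.65010419285622 141.20693830426725
134.81245037021682
```

The crop shows the outlet lying over the pointer: pointer about 143°, outlet about 141°, well inside the 8° tolerance. Now to close the drawer.

>>> {"api": "carry_out", "payload": {
  "increments": [
    {"slide": [-0.3, 0.16, 0], "roll": 0, "grip": 0.1},
    {"slide": [-0.57, 0.31, 0], "roll": 0, "grip": 0.1},
    {"slide": [-0.57, 0.31, 0], "roll": 0, "grip": 0.1}
  ],
  "newtons": 30
}}

```text
t: 38.1
eef_pos: [0.4397, 0.3134, 0.2695]
tool_rot: [0.001, 1.0, -0.025, -0.002]
force: [0.4, -0.1, 0.5]
gripper_width: 0.451
gripper_force: 0.0
```

>>> {"api": "carry_out", "payload": {
  "increments": [
    {"slide": [-0.57, 0.31, 0], "roll": -0.5, "grip": 0.1},
    {"slide": [-0.57, 0.31, 0], "roll": -0.5, "grip": 0.1},
    {"slide": [-0.57, 0.31, 0], "roll": -0.5, "grip": 0.1},
    {"slide": [-0.57, 0.31, 0], "roll": -0.5, "grip": 0.1},
    {"slide": [-0.57, 0.31, 0], "roll": -0.5, "grip": 0.1},
    {"slide": [-0.57, 0.31, 0], "roll": -0.5, "grip": 0.1},
    {"slide": [-0.57, 0.31, 0], "roll": -0.5, "grip": 0.1},
    {"slide": [-0.57, 0.31, 0], "roll": -0.5, "grip": 0.1},
    {"slide": [-0.57, 0.31, 0], "roll": -0.5, "grip": 0.1},
    {"slide": [-0.57, 0.31, 0], "roll": -0.5, "grip": 0.1},
    {"slide": [-0.57, 0.31, 0], "roll": -0.5, "grip": 0.1},
    {"slide": [-0.57, 0.31, 0], "roll": -0.5, "grip": 0.1}
  ]
}}

```text
t: 39.3
eef_pos: [0.3739, 0.2821, 0.2704]
tool_rot: [0.0, 0.724, 0.69, 0.0]
force: [-0.2, 0.3, 0.5]
gripper_width: 0.45
gripper_force: 0.0
```

```bash
python3 - <<'E'
from h import *
show()
p=snapshot('wrist')
print([(np.round(d['centre'],3).tolist(),round(d['confidence'],2)) for d in landmark_of(p,'drawer_handle')])
to([0.372,.281,.158],-0.03)
E
```

```text
t 39.3 tcp [0.3739 0.2821 0.2704] x [0.049 0.999 0.   ] y [ 0.999 -0.049  0.001] z [ 0.001  0.    -1.   ] w 0.45 gf 0.0 F [-0.2  0.3  0.5] j [ 0.64  0.15  1.99 -0.    1.    0.69]
[([0.376, 0.286, 0.087], 0.96)]
slide [-0.009 -0.014  0.936] roll -0.007
```

Descend, pinch, then push in 0.17 m along the chest's x.

>>> {"api": "carry_out", "payload": {
  "increments": [
    {"slide": [0, 0, 0.25], "roll": 0, "grip": 0.1},
    {"slide": [0, 0, 0.5], "roll": 0, "grip": 0.1},
    {"slide": [0, 0, 0.75], "roll": 0, "grip": 0.1},
    {"slide": [0, 0, 0.93], "roll": 0, "grip": 0.1},
    {"slide": [0, 0, 0.93], "roll": 0, "grip": 0.1},
    {"slide": [0, 0, 0.93], "roll": 0, "grip": 1},
    {"slide": [0, 0, 0.93], "roll": 0, "grip": 1},
    {"slide": [0, 0, 0.93], "roll": 0, "grip": 1},
    {"slide": [0, 0, 0.93], "roll": 0, "grip": 1},
    {"slide": [0, 0, 0.93], "roll": 0, "grip": 1}
  ]
}}

```text
t: 40.4
eef_pos: [0.3738, 0.2822, 0.1597]
tool_rot: [0.0, 0.724, 0.689, 0.001]
force: [0.0, 0.2, 7.2]
gripper_width: 0.129
gripper_force: 30.0
```

>>> {"api": "carry_out", "payload": {
  "increments": [
    {"slide": [0.0, 0.06, 0], "roll": 0, "grip": 1},
    {"slide": [0.0, 0.15, 0], "roll": 0, "grip": 1},
    {"slide": [0.0, 0.25, 0], "roll": 0, "grip": 1},
    {"slide": [0.01, 0.35, 0], "roll": 0, "grip": 1},
    {"slide": [0.01, 0.45, 0], "roll": 0, "grip": 1},
    {"slide": [0.01, 0.55, 0], "roll": 0, "grip": 1},
    {"slide": [0.01, 0.65, 0], "roll": 0, "grip": 1},
    {"slide": [0.01, 0.75, 0], "roll": 0, "grip": 1},
    {"slide": [0.02, 0.85, 0], "roll": 0, "grip": 1},
    {"slide": [0.02, 0.9, 0], "roll": 0, "grip": 1},
    {"slide": [0.02, 0.9, 0], "roll": 0, "grip": 1}
  ]
}}

```text
t: 41.5
eef_pos: [0.4832, 0.2803, 0.1598]
tool_rot: [0.0, 0.725, 0.689, 0.002]
force: [1.4, 6.9, 1.8]
gripper_width: 0.13
gripper_force: 30.0
```

>>> {"api": "carry_out", "payload": {
  "increments": [
    {"slide": [0.0, 0.08, 0], "roll": 0, "grip": 1},
    {"slide": [0.0, 0.16, 0], "roll": 0, "grip": 1},
    {"slide": [0.0, 0.24, 0], "roll": 0, "grip": 1},
    {"slide": [0.01, 0.32, 0], "roll": 0, "grip": 1},
    {"slide": [0.01, 0.4, 0], "roll": 0, "grip": 1},
    {"slide": [0.01, 0.46, 0], "roll": 0, "grip": 1},
    {"slide": [0.01, 0.51, 0], "roll": 0, "grip": 1},
    {"slide": [0.01, 0.51, 0], "roll": 0, "grip": 1},
    {"slide": [0.01, 0.51, 0], "roll": 0, "grip": 1}
  ]
}}

```text
t: 42.4
eef_pos: [0.5439, 0.2793, 0.1598]
tool_rot: [-0.0, 0.725, 0.689, 0.003]
force: [2.1, 11.5, -1.0]
gripper_width: 0.13
gripper_force: 30.0
```

```bash
python3 - <<'E'
from h import *
show()
E
```

```text
t 42.4 tcp [0.5439 0.2793 0.1598] x [0.05  0.999 0.005] y [ 0.999 -0.05   0.004] z [ 0.004  0.004 -1.   ] w 0.13 gf 30.0 F [ 2.1 11.5 -1. ] j [0.47 0.49 1.78 0.   0.87 0.52]
```

>>> {"api": "carry_out", "payload": {
  "increments": [
    {"slide": [0, 0.02, 0], "roll": 0, "grip": 1},
    {"slide": [0, 0.04, 0], "roll": 0, "grip": 1},
    {"slide": [0, 0.05, 0], "roll": 0, "grip": 1},
    {"slide": [0, 0.05, 0], "roll": 0, "grip": 1}
  ]
}}

```text
t: 42.8
eef_pos: [0.5475, 0.2792, 0.1597]
tool_rot: [-0.002, 0.725, 0.689, 0.001]
force: [-9.0, 14.0, 6.9]
gripper_width: 0.129
gripper_force: 30.0
```

```bash
python3 - <<'E'
from h import *
show()
E
```

```text
t 42.8 tcp [0.5475 0.2792 0.1597] x [0.05  0.999 0.004] y [ 0.999 -0.05  -0.001] z [-0.001  0.004 -1.   ] w 0.129 gf 30.0 F [-9.  14.   6.9] j [0.47 0.5  1.77 0.01 0.87 0.51]
```

The drawer is against its stop. I'll release, lift and check.

>>> {"api": "carry_out", "payload": {
  "increments": [
    {"slide": [0, 0, 0], "roll": 0, "grip": 0.2},
    {"slide": [0, 0, 0], "roll": 0, "grip": 0.2},
    {"slide": [0, 0, 0], "roll": 0, "grip": 0.2},
    {"slide": [0, 0, -0.2], "roll": 0, "grip": 0.2},
    {"slide": [0, 0, -0.6], "roll": 0, "grip": 0.2},
    {"slide": [0, 0, -1], "roll": 0, "grip": 0.2},
    {"slide": [0, 0, -1], "roll": 0, "grip": 0.2}
  ]
}}

```text
t: 43.5
eef_pos: [0.5512, 0.2776, 0.2855]
tool_rot: [0.002, 0.725, 0.689, 0.005]
force: [1.1, -0.0, -0.1]
gripper_width: 0.401
gripper_force: 0.0
```

>>> {"api": "carry_out", "payload": {
  "increments": [
    {"slide": [0, -0.4, -0.1], "roll": 0, "grip": 0},
    {"slide": [0, -0.8, -0.2], "roll": 0, "grip": 0},
    {"slide": [0, -1, -0.2], "roll": 0, "grip": 0},
    {"slide": [0, -1, -0.2], "roll": 0, "grip": 0},
    {"slide": [0, -1, -0.2], "roll": 0, "grip": 0}
  ]
}}

```text
t: 44.0
eef_pos: [0.4287, 0.2826, 0.3026]
tool_rot: [0.0, 0.724, 0.689, 0.0]
force: [-0.0, 0.0, 0.3]
gripper_width: 0.502
gripper_force: 0.0
```

```bash
python3 - <<'E'
from h import *
show()
p=snapshot('side'); cv2.imwrite('pics/s9.png',p['img'])
for q in (p,snapshot('top')):
    print([(np.round(d['centre'],3).tolist(),round(d['confidence'],2)) for d in landmark_of(q,'drawer_handle')]); coups(q)
E
```

```text
t 44.0 tcp [0.4287 0.2826 0.3026] x [0.049 0.999 0.   ] y [ 0.999 -0.049  0.001] z [ 0.001  0.    -1.   ] w 0.502 gf 0.0 F [-0.   0.   0.3] j [ 0.58  0.18  1.87 -0.    1.09  0.63]
[([0.544, 0.277, 0.084], 0.61)]
[([0.544, 0.275, 0.082], 0.69)]
0.52 px 395.0 153.0 pos [ 0.6479 -0.3106] rect [ 648. -310.] [38. 94.] yaw 3.111 bgr [182. 190. 194.]
```

View pics/s9.png

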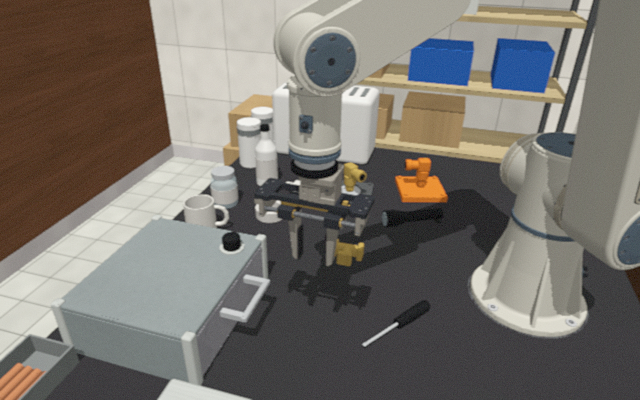

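The picture shows the drawer shut with its handle at (245,300) as at the start, no brass couplings left out, the tee at (350,255), and the gripper clear of everything. Handing in.

```bash
python3 -c "
from bench import *
print(close_job())"
```

```text
the job is handed in; nothing more can be done
None
```

I handed the job in without seeing a verdict: the elbow is screwed down to within about 2–3° of the pointer, all three spare couplings are in the drawer (it wasn't locked) and it is pushed shut to its stop, and the tee and tape are still out on the worktop.

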